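# Set up the plating-tool stand on the kitchen pass

## Robot

A 6-joint arm with a two-finger parallel gripper is mounted at the origin on the work surface. World frame = base frame: x ahead of the robot, y to its left, z up, the work surface at z = 0. Lengths are in m, angles in rad, forces in N, time in s.
With the tool pointing down it reaches from about 0.275 to 0.975 m from the base axis. Payload 8.4 kg.
Tool frame: the origin (TCP) lies on the centre line of the jaws, within the pads' length; the fingertips stand 17 mm ahead of it and the grasp point (between the pads) lies 2 mm behind it; z points along the fingers, y is the direction in which the jaws open and shut (so a half turn about z gives the same grasp; the last joint's range is limited). The gripper opens to 92 mm and grips with 3 to 60 N. Pads are 20 mm wide; open, the fingers measure 128 mm over their backs; the gripper's body (75 mm by 189 mm) begins 69 mm behind the grasp point.
Start: joints at [-1.175, 0.353, 1.633, -0, 1.155, -0.002], TCP at [0.242, -0.576, 0.232] pointing down, gripper open.
Joint ranges: [-2.63, 2.63], [-0.92, 2.1], [0.06, 2.66], [-1.3, 4.44], [0, 2.69], [-3.02, 3.02]. Speed limits (rad/s): [2.22, 2.22, 2.79, 3.14, 3.14, 3.14].

## Interface

Orientations are given as a unit quaternion [x, y, z, w].
In Python, from rig import * gives the robot as it stands.
- The arm moves only by the tool servo_tool, never from a script. Its argument "moves" is a list of rows, each a list of 3 entries, a list of its own where there are three numbers: the closure, from 0 (fully open) to 1 (shut), then the shift along the world's x, y, z in cm, then the turn, a rotation vector about the world's x, y, z in degrees. A call has 1 to 20 rows; each row shifts and turns the commanded pose from where the row before left it; what a row does not reach is not made up. A row lasts 1/10 s, in which the tool goes at most 50 mm and 8.59 degrees, less where a joint would pass 70% of its speed; a pose out of reach is approached as far as the arm can. A call is refused whole if a number of a shift passes 5 or a number of a turn 8.59, either way. A call with a gripper value outside its range is refused whole. The fingers move at their own pace and stop on an object; "grip_force" is the grip in N (left out, the last holds). Time passes only in rows, so rows that do not move let the fingers close. It gives the time, the measured TCP pose, the force and the opening at its end, in the units of the state.
- get_obs(): the state, without advancing time (a new reading comes with each control period).
- get_image(name): name is "scene" or "top"; returns a dict with "image" (384x512x3 uint8, red, green, blue), "mtx" (3x3 intrinsics, pixels), "D" ([k1, k2, p1, p2, k3] as OpenCV has them; the pictures are not rectified), "rvec" (rotation vector, rad) and "tvec" (3), from world to camera coordinates, as OpenCV has them. Camera axes: x right, y down, z forward; pixel columns grow to the right and rows downward; lengths in m; the calibration is good to about 2 mm. A picture is of the moment at which its call begins. There is no depth.
- close_job(): hands the job in, once; it reports no verdict.
Trained networks look in a picture, given as the dict that the camera call returned (one of the last four; its "shot" number tells which), for a name from the list of things; names that differ only in an ending like _2 or _b are one class to them, and where a whole thing is asked for, a point or a joint stands for the part that bears it (a point fixed in the world has none). Each returns a list of dicts, best first, with "score" (0 to 1); they miss things now and then, are a little off and sometimes report something else, mostly with a low value. They report only what shows in the picture. A call takes as long as a camera call. They do not tell look-alikes from the thing itself.
- masks_of(picture, thing): "mask" (384x512 bool, what is visible of it) and "bbox" ([left, top, right, bottom] in pixels, round what is visible of it).
The state is a dict: "time": time; "joint_positions": joint angles; "dq": joint speeds; "joint_efforts": joint torques, N m; "tcp_pos": TCP position; "ee_rot": TCP orientation; "wrist_force": force on the tool from outside, world axes, zero at the start; "wrist_torque": the same for the moment, N m; "width": opening from 0.0 (shut) to 1.0 (fully open).
Only numpy, scipy, OpenCV 4.12 (cv2) and the standard library are available. Lean on these libraries where they do the work, as an engineer would, in place of code of your own. Each camera call takes 0.05 s, during which the arm holds its last target.

## Task

Set up the plating-tool stand: first clip every tool rest lying on the counter onto the stand, sliding its open collar sideways under the knob until the post sits inside the collar, one rest to a post (any post) and lying flat on the board. When all of them are on, turn the knob above each post that carries a rest clockwise to its end stop; leave the knobs of empty posts loose, and do not knock over or shove away the ramekin, jar and bowl standing by.

Things in the scene. Friction and masses are not known exactly. Their poses are not given: they have to be found in the camera images.
- rest1: Clip-on tool rest: open C collar of round steel bar, flat arm, grey grip block; 90 g; lies flat at the start. Some may be absent. Origin: centre of the collar's bore, on the underside; z up; +x points out through the gap, arm and block on the -x side. Bar 10 mm thick (0 to 10 mm up), bore 22, outside 42, gap 16 mm between rounded ends that reach 14 mm to +x. Arm 12 wide, 10 thick.
- grip1 (a point): Centre of the underside of rest1's upright grip block, 62 mm behind the bore's centre (rest x = -62 mm), axes as the rest's. The block is 24 (x) by 18 (y) by 34 mm tall, its underside level with the collar's; best gripped across its 18 mm width from above.
- rest2: Another tool rest, the same in every way as rest1; may be absent.
- grip2 (a point): The same point on rest2.
- rest3: Another tool rest, the same in every way as rest1; may be absent.
- grip3 (a point): The same point on rest3.
- rest4: Another tool rest, the same in every way as rest1; may be absent.
- grip4 (a point): The same point on rest4.
- stand: Tool stand, fixed: oak board 150 (x) by 340 (y) by 18 mm thick with four upright steel posts in a row along its y. Origin: centre of the board's underside; z up; x points roughly away from the robot. Posts at x = +30 mm, y = +129, +43, -43, -129 mm (post1 to post4). A rest clipped on from the -x side (its gap facing the stand's +x) lies flat on the board, block included.
- post1 (a point): Foot of post 1: on its axis, level with the board's top (18 mm above the counter); axes as the stand's. The post is 10 mm in diameter and bare for 25 mm between the board and its captive knob, so a collar can go on only sideways.
- post2 (a point): Foot of post 2: on its axis, level with the board's top (18 mm above the counter); axes as the stand's.
- post3 (a point): Foot of post 3: on its axis, level with the board's top (18 mm above the counter); axes as the stand's.
- post4 (a point): Foot of post 4: on its axis, level with the board's top (18 mm above the counter); axes as the stand's.
- knob1 (a joint): Turn of the clamp knob on post 1, rad: 0 loose, 2.0 at its end stop; grows clockwise from above; starts at 0 to 0.5. Steel disc 34 mm across, underside 43 mm above the counter, with a black bar grip 38 long, 12 wide, top 72 mm above the counter, graspable over its upper 20 mm. At value q the bar lies along the stand's x turned clockwise by q. Turns easily (0.05 N m), stays where left, does not rise or sink.
- knob2 (a joint): Turn of the clamp knob on post 2, rad: 0 loose, 2.0 at its end stop; grows clockwise from above; starts at 0 to 0.5. As knob1.
- knob3 (a joint): Turn of the clamp knob on post 3, rad: 0 loose, 2.0 at its end stop; grows clockwise from above; starts at 0 to 0.5. As knob1.
- knob4 (a joint): Turn of the clamp knob on post 4, rad: 0 loose, 2.0 at its end stop; grows clockwise from above; starts at 0 to 0.5. As knob1.
- ramekin: Bystander: white ramekin, 68 mm across, 40 mm high, origin under its centre.
- jar: Bystander: closed amber glass jar, 54 mm across, 55 mm high, origin under its centre.
- bowl: Bystander: small white bowl, 110 mm across, 40 mm high, origin under its centre.
There are look-alikes about, which are no part of the job. What is shaped like the rest2 but purple or yellow is not meant.

How it is judged:
On the way:
1. every rest that is there is clipped onto a post of its own and lies flat on the board, all knobs still loose (under 0.8 rad) (((horizontal distance between rest1 and post1 below 0.009 m and z of rest1 in the frame of post1 between -0.005 and 0.006 m and angle between rest1's own z axis and vertical below 0.15 rad) or (horizontal distance between rest1 and post2 below 0.009 m and z of rest1 in the frame of post2 between -0.005 and 0.006 m and angle between rest1's own z axis and vertical below 0.15 rad) or (horizontal distance between rest1 and post3 below 0.009 m and z of rest1 in the frame of post3 between -0.005 and 0.006 m and angle between rest1's own z axis and vertical below 0.15 rad) or (horizontal distance between rest1 and post4 below 0.009 m and z of rest1 in the frame of post4 between -0.005 and 0.006 m and angle between rest1's own z axis and vertical below 0.15 rad)) and ((horizontal distance between rest2 and post1 below 0.009 m and z of rest2 in the frame of post1 between -0.005 and 0.006 m and angle between rest2's own z axis and vertical below 0.15 rad) or (horizontal distance between rest2 and post2 below 0.009 m and z of rest2 in the frame of post2 between -0.005 and 0.006 m and angle between rest2's own z axis and vertical below 0.15 rad) or (horizontal distance between rest2 and post3 below 0.009 m and z of rest2 in the frame of post3 between -0.005 and 0.006 m and angle between rest2's own z axis and vertical below 0.15 rad) or (horizontal distance between rest2 and post4 below 0.009 m and z of rest2 in the frame of post4 between -0.005 and 0.006 m and angle between rest2's own z axis and vertical below 0.15 rad)) and ((horizontal distance between rest3 and post1 below 0.009 m and z of rest3 in the frame of post1 between -0.005 and 0.006 m and angle between rest3's own z axis and vertical below 0.15 rad) or (horizontal distance between rest3 and post2 below 0.009 m and z of rest3 in the frame of post2 between -0.005 and 0.006 m and angle between rest3's own z axis and vertical below 0.15 rad) or (horizontal distance between rest3 and post3 below 0.009 m and z of rest3 in the frame of post3 between -0.005 and 0.006 m and angle between rest3's own z axis and vertical below 0.15 rad) or (horizontal distance between rest3 and post4 below 0.009 m and z of rest3 in the frame of post4 between -0.005 and 0.006 m and angle between rest3's own z axis and vertical below 0.15 rad)) and ((horizontal distance between rest4 and post1 below 0.009 m and z of rest4 in the frame of post1 between -0.005 and 0.006 m and angle between rest4's own z axis and vertical below 0.15 rad) or (horizontal distance between rest4 and post2 below 0.009 m and z of rest4 in the frame of post2 between -0.005 and 0.006 m and angle between rest4's own z axis and vertical below 0.15 rad) or (horizontal distance between rest4 and post3 below 0.009 m and z of rest4 in the frame of post3 between -0.005 and 0.006 m and angle between rest4's own z axis and vertical below 0.15 rad) or (horizontal distance between rest4 and post4 below 0.009 m and z of rest4 in the frame of post4 between -0.005 and 0.006 m and angle between rest4's own z axis and vertical below 0.15 rad)) and value of joint each of knob1, knob2, knob3, knob4 below 0.8 rad), for 0.2 s.
At the end, for the whole second after the job is handed in: Every rest that is there has its bore centre within 9 mm of a post's axis (seen from above), its underside within 6 mm of the board's top, tilted less than 0.15 rad and at rest; the knob of each post that carries a rest stands beyond 1.88 rad, the knobs of empty posts below 0.8 rad (((horizontal distance between rest1 and post1 below 0.009 m and z of rest1 in the frame of post1 between -0.005 and 0.006 m and angle between rest1's own z axis and vertical below 0.15 rad) or (horizontal distance between rest1 and post2 below 0.009 m and z of rest1 in the frame of post2 between -0.005 and 0.006 m and angle between rest1's own z axis and vertical below 0.15 rad) or (horizontal distance between rest1 and post3 below 0.009 m and z of rest1 in the frame of post3 between -0.005 and 0.006 m and angle between rest1's own z axis and vertical below 0.15 rad) or (horizontal distance between rest1 and post4 below 0.009 m and z of rest1 in the frame of post4 between -0.005 and 0.006 m and angle between rest1's own z axis and vertical below 0.15 rad)) and ((horizontal distance between rest2 and post1 below 0.009 m and z of rest2 in the frame of post1 between -0.005 and 0.006 m and angle between rest2's own z axis and vertical below 0.15 rad) or (horizontal distance between rest2 and post2 below 0.009 m and z of rest2 in the frame of post2 between -0.005 and 0.006 m and angle between rest2's own z axis and vertical below 0.15 rad) or (horizontal distance between rest2 and post3 below 0.009 m and z of rest2 in the frame of post3 between -0.005 and 0.006 m and angle between rest2's own z axis and vertical below 0.15 rad) or (horizontal distance between rest2 and post4 below 0.009 m and z of rest2 in the frame of post4 between -0.005 and 0.006 m and angle between rest2's own z axis and vertical below 0.15 rad)) and ((horizontal distance between rest3 and post1 below 0.009 m and z of rest3 in the frame of post1 between -0.005 and 0.006 m and angle between rest3's own z axis and vertical below 0.15 rad) or (horizontal distance between rest3 and post2 below 0.009 m and z of rest3 in the frame of post2 between -0.005 and 0.006 m and angle between rest3's own z axis and vertical below 0.15 rad) or (horizontal distance between rest3 and post3 below 0.009 m and z of rest3 in the frame of post3 between -0.005 and 0.006 m and angle between rest3's own z axis and vertical below 0.15 rad) or (horizontal distance between rest3 and post4 below 0.009 m and z of rest3 in the frame of post4 between -0.005 and 0.006 m and angle between rest3's own z axis and vertical below 0.15 rad)) and ((horizontal distance between rest4 and post1 below 0.009 m and z of rest4 in the frame of post1 between -0.005 and 0.006 m and angle between rest4's own z axis and vertical below 0.15 rad) or (horizontal distance between rest4 and post2 below 0.009 m and z of rest4 in the frame of post2 between -0.005 and 0.006 m and angle between rest4's own z axis and vertical below 0.15 rad) or (horizontal distance between rest4 and post3 below 0.009 m and z of rest4 in the frame of post3 between -0.005 and 0.006 m and angle between rest4's own z axis and vertical below 0.15 rad) or (horizontal distance between rest4 and post4 below 0.009 m and z of rest4 in the frame of post4 between -0.005 and 0.006 m and angle between rest4's own z axis and vertical below 0.15 rad)) and linear speed of each of rest1, rest2, rest3, rest4 below 0.02 m/s and ((horizontal distance between any of rest1, rest2, rest3, rest4 and post1 below 0.012 m and value of joint knob1 above 1.88 rad) or (not (horizontal distance between any of rest1, rest2, rest3, rest4 and post1 below 0.012 m) and value of joint knob1 below 0.8 rad)) and ((horizontal distance between any of rest1, rest2, rest3, rest4 and post2 below 0.012 m and value of joint knob2 above 1.88 rad) or (not (horizontal distance between any of rest1, rest2, rest3, rest4 and post2 below 0.012 m) and value of joint knob2 below 0.8 rad)) and ((horizontal distance between any of rest1, rest2, rest3, rest4 and post3 below 0.012 m and value of joint knob3 above 1.88 rad) or (not (horizontal distance between any of rest1, rest2, rest3, rest4 and post3 below 0.012 m) and value of joint knob3 below 0.8 rad)) and ((horizontal distance between any of rest1, rest2, rest3, rest4 and post4 below 0.012 m and value of joint knob4 above 1.88 rad) or (not (horizontal distance between any of rest1, rest2, rest3, rest4 and post4 below 0.012 m) and value of joint knob4 below 0.8 rad))); the robot touches nothing.
It fails at once if the ramekin is knocked over or shoved away (tilted over 0.5 rad or moved over 80 mm) (angle between ramekin's own z axis and vertical above 0.5 rad or distance of ramekin from where it was at the start of the episode above 0.08 m).
It fails at once if the jar is knocked over or shoved away (tilted over 0.5 rad or moved over 80 mm) (angle between jar's own z axis and vertical above 0.5 rad or distance of jar from where it was at the start of the episode above 0.08 m).
It fails at once if the bowl is knocked over or shoved away (tilted over 0.5 rad or moved over 80 mm) (angle between bowl's own z axis and vertical above 0.5 rad or distance of bowl from where it was at the start of the episode above 0.08 m).
Of rest1, rest2, rest3, rest4 only 3 to 4 are there at a start; the rules pass over those that are not, and their reading is None.
At some moment in a run one of rest1, rest2, rest3, rest4 may be knocked a few centimetres aside while the robot is not near it.
Once in a run the grip may slacken for a moment while it holds something.
It also fails if it takes over 210 s, if anything falls off the work surface, if the arm or the gripper's body presses on something with over 40 N, if the wrist force passes 120 N, or if a joint passes its speed limit or range.

## Working session

There is one attempt and no reset: what is moved stays moved. The work goes in short steps, Python scripts to look and compute and a tool call to move; the robot and the scene stay as the last step left them, time stands still between calls to the robot, and variables do not carry over. Pictures are saved under pics/ and viewed, and the job is handed in when it is done.

Besides the shell and the picture viewer there is one more tool, called after "Call:" as name(argument=value, ...) on one line, values as JSON. servo_tool: Moves the arm, as the interface text tells. Its arguments: {"type":"object","properties":{"moves":{"type":"array","items":{"type":"array"}},"grip_force":{"type":"number"}},"required":["moves"]}

```bash
ls; mkdir -p pics; python3 - <<'E'
from rig import *
import cv2
o=get_obs(); print({k:(v if not hasattr(v,'tolist') else v.tolist()) for k,v in o.items()})
for n in ['scene','top']:
    p=get_image(n); cv2.imwrite(f'pics/{n}0.png',cv2.resize(p['image'][:,:,::-1],(768,576),interpolation=cv2.INTER_CUBIC)); print(n,p['mtx'],p['D'],p['rvec'],p['tvec'])
E
```

```text
pics
{'time': 0.0, 'joint_positions': [-1.175425854999311, 0.353619902476176, 1.6341247753836812, -4.045809706304483e-05, 1.1551695663751176, -0.0024266359325595525], 'dq': [-0.00021119866311943047, 0.0001637447679119093, -0.0012824106226517978, -0.00024358891160590235, 0.00020936004011489463, 0.0015233118962801183], 'joint_efforts': [0.002705984588828869, -59.38269853591919, -33.42101454734802, 0.06999262841418386, 0.023489424493163824, -0.00014535531136061763], 'tcp_pos': [0.24191431437643365, -0.5757865514601768, 0.2308853116918081], 'ee_rot': [0.9802829763625984, 0.19759769548501405, -0.00014713954853101067, -0.0006444708296444196], 'wrist_force': [0.6750756444060321, -0.07250345685893969, 0.6093544132201244], 'wrist_torque': [0.03450323598453444, 0.06815212784327916, -0.004599686131303463], 'width': 0.9986399910632211}
scene [[441.45583953   0.         264.50902218]
 [  0.         441.45583953 186.53039877]
 [  0.           0.           1.        ]] [-0.08427371  0.          0.          0.          0.        ] [ 2.16979328  0.64658936 -0.33275486] [-0.47886906 -0.12636382  1.67750006]
top [[421.17850709   0.         257.43512832]
 [  0.         421.17850709 194.3725735 ]
 [  0.           0.           1.        ]] [-0.01083353  0.          0.          0.          0.        ] [ 2.10575197 -2.15495949  0.19316474] [0.03706763 0.55373245 1.05839545]
```

View pics/scene0.png

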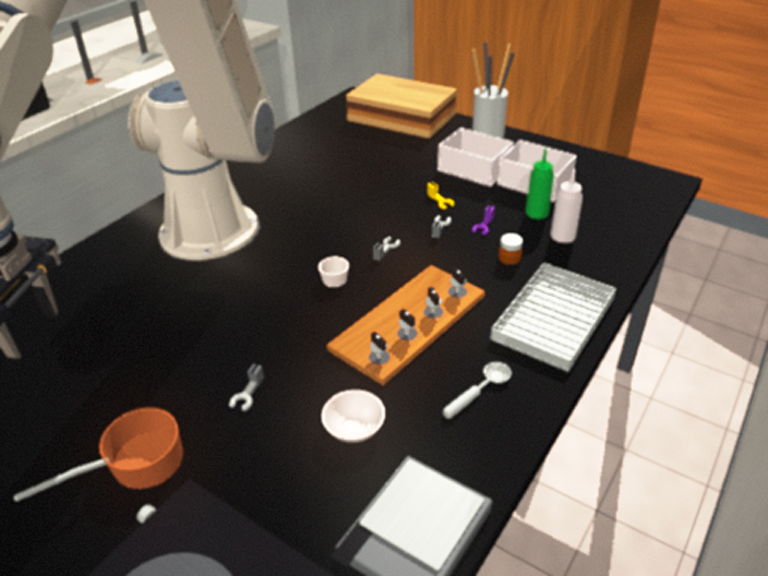

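View pics/top0.png

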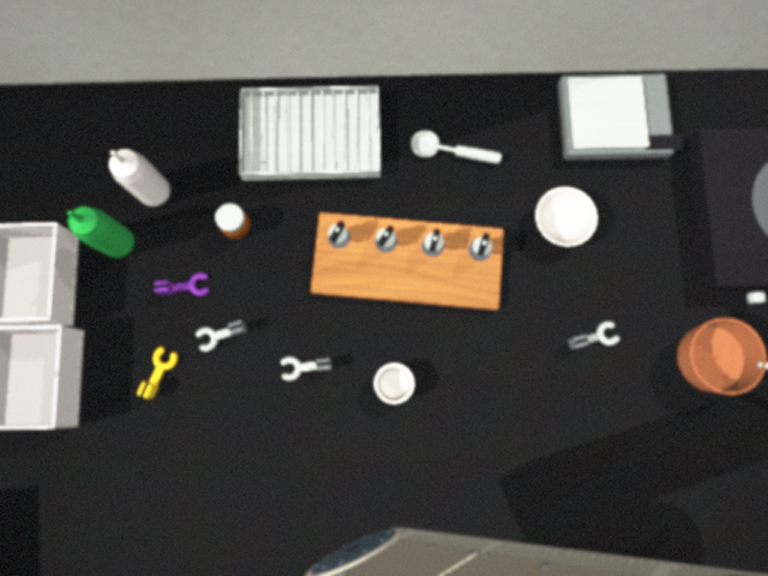

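Top view (768 px scale) shows three silver C rests at about (220,335), (305,367) and (595,335). They fit the description. The purple one at (182,285) and the yellow one at (158,372) are look-alikes. Next I'll measure and look at enlarged crops.

```bash
cat > h.py <<'E'
from rig import *
import numpy as np, cv2
from scipy.optimize import minimize
def proj(p,X):
    return cv2.projectPoints(np.asarray(X,float).reshape(-1,1,3),p['rvec'],p['tvec'],p['mtx'],p['D'])[0].reshape(-1,2)
def unproj(p,uv,z):
    u=cv2.undistortPoints(np.asarray(uv,float).reshape(-1,1,2),p['mtx'],p['D']).reshape(-1,2)
    R=cv2.Rodrigues(p['rvec'])[0]; c=-R.T@p['tvec'].ravel()
    d=np.c_[u,np.ones(len(u))]@R
    return c+d*((z-c[2])/d[:,2])[:,None]
S=8
def crop(p,c,h,name,scale=8):
    u,v=int(c[0]),int(c[1]); im=p['image'][max(0,v-h):v+h,max(0,u-h):u+h,::-1]
    cv2.imwrite(name,cv2.resize(im,None,fx=scale,fy=scale,interpolation=cv2.INTER_CUBIC))
def tf(x,y,th,P):
    P=np.asarray(P,float);c,s=np.cos(th),np.sin(th)
    return np.c_[x+c*P[:,0]-s*P[:,1],y+s*P[:,0]+c*P[:,1],P[:,2]]
a0=np.arcsin(8/21); a1=np.arcsin(8/11.)
def ring():
    a=np.linspace(np.arctan2(8,14)+.25,2*np.pi-np.arctan2(8,14)-.25,40)
    out=[(21*np.cos(t),21*np.sin(t)) for t in a]; inn=[(11*np.cos(t),11*np.sin(t)) for t in a[::-1]]
    # rounded ends reaching x=14
    e1=[(14,-12.5),(12.5,-8.5)]; e2=[(12.5,8.5),(14,12.5)]
    return np.array(out+e1+inn+e2)/1000.
RG=ring()
def poly(p,mask,P,off):
    q=(proj(p,P)-off+.5)*S-.5
    cv2.fillPoly(mask,[np.round(q).astype(np.int32)],255)
def hull(p,mask,P,off):
    q=cv2.convexHull(((proj(p,P)-off+.5)*S-.5).astype(np.float32))
    cv2.fillPoly(mask,[np.round(q).astype(np.int32)],255)
def box(x0,x1,y0,y1,z0,z1): return [(x,y,z) for x in(x0,x1) for y in (y0,y1) for z in (z0,z1)]
def render(p,pose,z0,off,h):
    m=np.zeros((2*h*S,2*h*S),np.uint8)
    x,y,th=pose
    for z in (0.,.005,.01): poly(p,m,tf(x,y,th,np.c_[RG,np.full(len(RG),z+z0)]),off)
    hull(p,m,tf(x,y,th,box(-.055,-.018,-.006,.006,z0,z0+.01)),off)
    hull(p,m,tf(x,y,th,box(-.074,-.050,-.009,.009,z0,z0+.034)),off)
    return cv2.resize(m,(2*h,2*h),interpolation=cv2.INTER_AREA)/255.
def fit(ps,pose,z0=0.,bg=None,h=26):
    data=[]
    for p in ps:
        c=proj(p,tf(*pose,[(-.03,0,z0)]))[0].astype(int); off=np.array([max(c[0]-h,0),max(c[1]-h,0)])
        g=p['image'][off[1]:off[1]+2*h,off[0]:off[0]+2*h].astype(float)
        data.append((p,off,g))
    def cost(v):
        t=0
        for p,off,g in data:
            m=render(p,v,z0,off,h)[:g.shape[0],:g.shape[1]]; m=cv2.GaussianBlur(m,(0,0),.7)
            # normalised corr on brightness
            gg=np.minimum(g.mean(2),110); a=m-m.mean(); b=gg-gg.mean()
            t-=(a*b).sum()/np.sqrt((a*a).sum()*(b*b).sum())
        return t/len(data)
    best=None
    for dth in (-.25,0,.25):
        v=np.array(pose)+[0,0,dth]
        r=minimize(cost,v,method='Nelder-Mead',options=dict(initial_simplex=[v,v+[.006,0,0],v+[0,.006,0],v+[0,0,.15]],xatol=1e-4,fatol=1e-5,maxiter=200))
        if best is None or r.fun<best.fun:best=r
    return best.x,-best.fun
E
cat > m1.py <<'E'
from h import *
t=get_image('top');s=get_image('scene')
P=[]
for p,n in((t,'top'),(s,'scene')):
    for d in masks_of(p,'rest1'):
        m=d['mask']; ys,xs=np.nonzero(m); col=p['image'][m].mean(0)
        print(n,round(d['score'],2),d['bbox'],(xs.mean().round(1),ys.mean().round(1)),col.round(),unproj(p,[(xs.mean(),ys.mean())],.01)[0].round(3))
    for o in('ramekin','jar','bowl','stand'):
        for d in masks_of(p,o)[:2]:
            ys,xs=np.nonzero(d['mask']); print(n,o,round(d['score'],2),unproj(p,[(xs.mean(),ys.mean())],.02)[0].round(3))
k=2/3
ims=[]
for c in((220,335),(305,367),(595,335)):
    u,v=int(c[0]*k),int(c[1]*k); ims.append(cv2.resize(t['image'][v-20:v+20,u-20:u+20,::-1],(260,260),interpolation=cv2.INTER_CUBIC))
cv2.imwrite('pics/c1.png',np.hstack(ims))
E
python3 m1.py
```

```text
top 0.8 [129.9, 218.9, 165.1, 235.9] (np.float64(145.2), np.float64(222.6)) [176. 180. 175.] [0.491 0.328 0.01 ]
top 0.71 [375.3, 211.5, 410.6, 231.3] (np.float64(395.8), np.float64(225.0)) [162. 167. 161.] [ 0.469 -0.347  0.01 ]
top 0.61 [104.4, 181.1, 138.7, 195.9] (np.float64(119.9), np.float64(190.4)) [118.  60. 147.] [0.581 0.399 0.01 ]
top 0.56 [90.3, 231.6, 119.9, 265.9] (np.float64(104.2), np.float64(249.4)) [224. 206.  56.] [0.422 0.436 0.01 ]
top 0.48 [186.6, 237.4, 220.8, 251.7] (np.float64(203.0), np.float64(244.0)) [193. 197. 192.] [0.43  0.172 0.01 ]
top ramekin 0.86 [0.397 0.015 0.02 ]
top ramekin 0.67 [0.429 0.169 0.02 ]
top jar 0.68 [0.697 0.302 0.02 ]
top bowl 0.71 [ 0.694 -0.31   0.02 ]
top bowl 0.31 [0.396 0.014 0.02 ]
top stand 0.82 [ 0.615 -0.016  0.02 ]
scene 0.74 [155.6, 242.0, 174.7, 270.7] (np.float64(166.1), np.float64(257.8)) [139. 139. 134.] [ 0.468 -0.342  0.01 ]
scene 0.64 [283.6, 146.0, 299.5, 156.8] (np.float64(291.2), np.float64(151.7)) [115. 114. 111.] [0.492 0.306 0.01 ]
scene 0.5 [297.5, 181.9, 308.9, 190.4] (np.float64(304.8), np.float64(185.0)) [98. 89. 81.] [0.634 0.158 0.01 ]
scene ramekin 0.53 [0.39  0.017 0.02 ]
scene ramekin 0.48 [0.639 0.147 0.02 ]
scene jar 0.52 [0.692 0.31  0.02 ]
scene bowl 0.8 [ 0.68  -0.297  0.02 ]
scene stand 0.61 [ 0.623 -0.042  0.02 ]
```

View pics/c1.png

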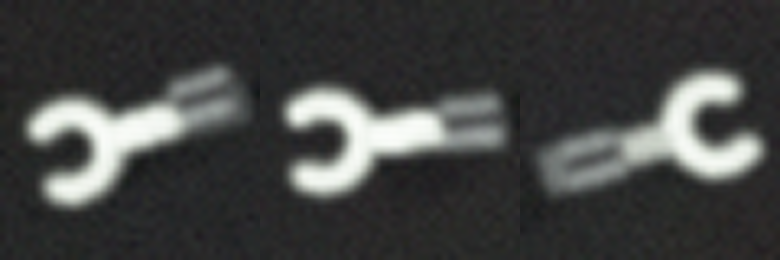

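All three are plain steel, so these are the rests. Now I'll fit their poses, the stand and the knobs.

```bash
sed -i 's/np.minimum(g.mean(2),110)/np.minimum(g.mean(2),80)/' h.py; cat >> h.py <<'E'
def boardmask(p):
    i=p['image'].astype(int); m=((i[...,0]-i[...,2]>60)&(i[...,0]>110)).astype(np.uint8)
    n,l,st,c=cv2.connectedComponentsWithStats(m)
    e=proj(p,[(.615,-.016,.018)])[0]
    k=[j for j in range(1,n) if st[j,4]>800 and st[j,0]<=e[0]<=st[j,0]+st[j,2] and st[j,1]<=e[1]<=st[j,1]+st[j,3]]
    j=max(k,key=lambda j:st[j,4]); return (l==j)
def fitstand(p,pose=(.615,-.016,0.)):
    m=boardmask(p).astype(np.float32); 
    # fill by hull
    ys,xs=np.nonzero(m); hl=cv2.convexHull(np.c_[xs,ys].astype(np.int32)); f=np.zeros(m.shape,np.uint8); cv2.fillPoly(f,[hl],1); f=f.astype(float)
    def cost(v):
        q=np.zeros((384*4,512*4),np.uint8); B=tf(*v,box(-.075,.075,-.17,.17,.0,.018))
        hh=cv2.convexHull(((proj(p,B)+.5)*4-.5).astype(np.float32)); cv2.fillPoly(q,[np.round(hh).astype(np.int32)],255)
        q=cv2.resize(q,(512,384),interpolation=cv2.INTER_AREA)/255.
        return np.abs(q-f).sum()
    v=np.array(pose); r=minimize(cost,v,method='Nelder-Mead',options=dict(initial_simplex=[v,v+[.01,0,0],v+[0,.01,0],v+[0,0,.06]],xatol=1e-4,fatol=.01))
    return r.x,r.fun
E
cat > m2.py <<'E'
from h import *
t=get_image('top');s=get_image('scene')
for nm,p in(('A',(.487,.345,1.97)),('B',(.425,.19,1.73)),('C',(.472,-.365,-1.31))):
    for l,ps in(('t',[t]),('s',[s]),('ts',[t,s])):
        x,c=fit(ps,p); print(nm,l,x.round(4),round(c,3),'grip',tf(*x,[(-.062,0,0)])[0].round(4))
for l,p in(('t',t),('s',s)): print(l,fitstand(p))
u=proj(t,[(.645,-.016,.05)])[0].astype(int)
cv2.imwrite('pics/st.png',cv2.resize(t['image'][u[1]-20:u[1]+20,u[0]-70:u[0]+70,::-1],None,fx=5.7,fy=5.7,interpolation=cv2.INTER_CUBIC))
E
python3 m2.py
```

```text
A t [0.4834 0.3532 1.8769] 0.846 grip [0.5021 0.2941 0.    ]
A s [0.4805 0.3524 1.8437] 0.606 grip [0.4972 0.2927 0.    ]
A ts [0.4822 0.3529 1.8589] 0.71 grip [0.4998 0.2934 0.    ]
B t [0.4277 0.2018 1.6595] 0.868 grip [0.4332 0.1401 0.    ]
B s [0.4253 0.2012 1.639 ] 0.654 grip [0.4295 0.1394 0.    ]
B ts [0.4263 0.2014 1.6642] 0.754 grip [0.4321 0.1396 0.    ]
C t [ 0.4778 -0.3757 -1.3322] 0.883 grip [ 0.4631 -0.3154  0.    ]
C s [ 0.4755 -0.3766 -1.309 ] 0.961 grip [ 0.4595 -0.3167  0.    ]
C ts [ 0.4764 -0.3764 -1.3201] 0.912 grip [ 0.461  -0.3164  0.    ]
t (array([ 0.61924634, -0.01517167, -0.11307215]), np.float64(220.07843137254903))
s (array([ 0.61545692, -0.01601224, -0.11278288]), np.float64(69.88235294117646))
```

View pics/st.png

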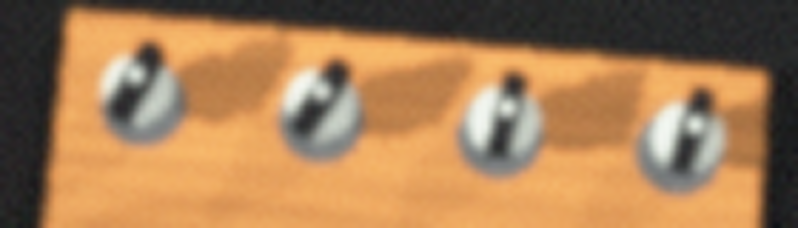

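```bash
cat > m3.py <<'E'
from h import *
t=get_image('top');s=get_image('scene')
for n,p,v in(('t',t,(.6192,-.0152,-.113)),('s',s,(.6155,-.016,-.113))):
    k=6; 
    im=cv2.resize(p['image'][:,:,::-1],None,fx=k,fy=k,interpolation=cv2.INTER_CUBIC)
    D=lambda X,c,cl=True: cv2.polylines(im,[np.round((proj(p,X)+.5)*k-.5).astype(np.int32)],cl,c,1,cv2.LINE_AA)
    for z in(0,.018): D(tf(*v,[(-.075,-.17,z),(.075,-.17,z),(.075,.17,z),(-.075,.17,z)]),(255,0,0))
    a=np.linspace(0,6.28,40)
    for y in(.129,.043,-.043,-.129):
        for z in(.043,.05): D(tf(*v,np.c_[.03+.017*np.cos(a),y+.017*np.sin(a),np.full(40,z)]),(0,255,0))
        D(tf(*v,[(.03,y,.018),(.03,y,.043)]),(0,0,255),False)
    pts=proj(p,tf(*v,box(-.08,.08,-.18,.18,0,.07))); lo=(pts.min(0)*k).astype(int); hi=(pts.max(0)*k).astype(int)
    c=im[max(lo[1],0):hi[1],lo[0]:hi[0]]; print(c.shape); f=min(1,790/c.shape[1],590/c.shape[0]); cv2.imwrite(f'pics/ov{n}.png',cv2.resize(c,None,fx=f,fy=f,interpolation=cv2.INTER_AREA))
E
python3 m3.py
```

```text
(453, 856, 3)
(588, 690, 3)
```

View pics/ovt.png

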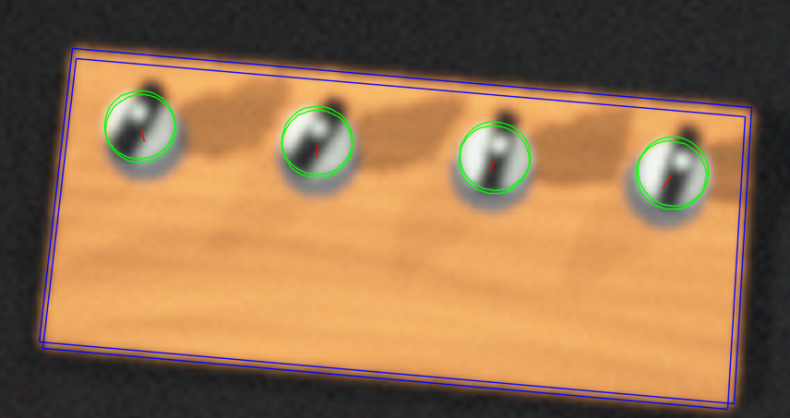

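View pics/ovs.png

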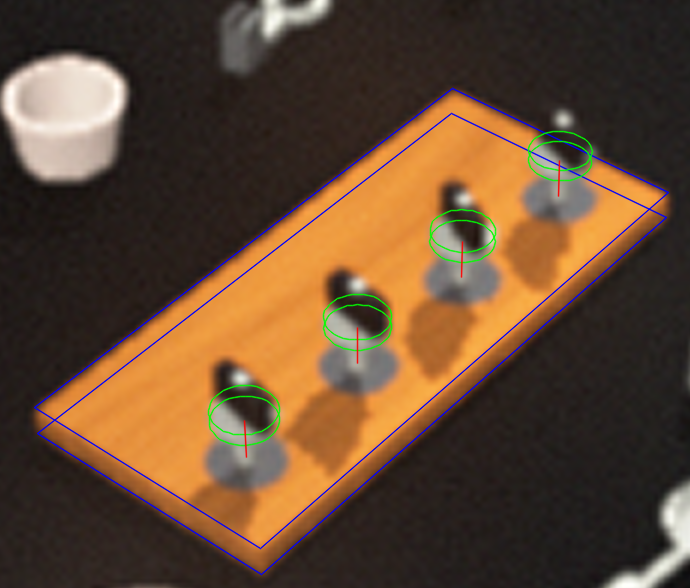

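The overlay fits well: stand at about (0.617, −0.0155), yaw −0.113. The fourth rest is absent. Going for C, the right-hand one, first.

Call:
servo_tool(moves=[[0.4,[1.83,2.17,-0.9],[0,0,6.8]],[0.4,[1.83,2.17,-0.9],[0,0,6.8]],[0.4,[1.83,2.17,-0.9],[0,0,6.8]],[0.4,[1.83,2.17,-0.9],[0,0,6.8]],[0.4,[1.83,2.17,-0.9],[0,0,6.8]],[0.4,[1.83,2.17,-0.9],[0,0,6.8]],[0.4,[1.83,2.17,-0.9],[0,0,6.8]],[0.4,[1.83,2.17,-0.9],[0,0,6.8]],[0.4,[1.83,2.17,-0.9],[0,0,6.8]],[0.4,[1.83,2.17,-0.9],[0,0,6.8]],[0.4,[1.83,2.17,-0.9],[0,0,6.8]],[0.4,[1.83,2.17,-0.9],[0,0,6.8]],[0.4,[0,0,0],[0,0,0]],[0.4,[0,0,0],[0,0,0]]], grip_force=40)

```text
time: 2.3
tcp_pos: [0.4619, -0.3156, 0.1235]
ee_rot: [0.613, 0.79, -0.0, -0.0]
wrist_force: [-0.3, 0.0, 0.2]
width: 0.598
```

```bash
cat > st.py <<'E'
from h import *
from scipy.spatial.transform import Rotation as Ro
def st():
    o=get_obs(); R=Ro.from_quat(o['ee_rot']).as_matrix(); 
    print('t',round(o['time'],2),'tcp cm',(np.array(o['tcp_pos'])*100).round(2),'jaw deg',round(np.degrees(np.arctan2(R[1,1],R[0,1])),2),'toolz',R[:,2].round(3),'F',np.round(o['wrist_force'],1),'w mm',round(o['width']*92,1),'j6',round(o['joint_positions'][5],2))
    return o
if __name__=='__main__':
    st()
E
cat > v.py <<'E'
import sys
from st import *
st(); n=sys.argv[1]; cam=sys.argv[2]; x,y,z=map(float,sys.argv[3:6]); h=int(sys.argv[6])
p=get_image(cam); c=proj(p,[(x,y,z)])[0]; crop(p,c,h,f'pics/{n}.png',int(590/(2*h)))
E
python3 st.py; python3 - <<'E'
from h import *
s=get_image('scene')
print(fit([s],(.476,-.376,-1.32)))
E
```

```text
t 2.3 tcp cm [ 46.19 -31.56  12.35] jaw deg 14.37 toolz [-0. -0. -1.] F [-0.3  0.   0.2] w mm 55.0 j6 -0.85
(array([ 0.4755332 , -0.37658754, -1.30444218]), np.float64(0.9622544581826654))
```

Call:
servo_tool(moves=[[0.4,[-0.1,-0.1,-3],[0,0,0]],[0.4,[0,0,-3],[0,0,0]],[0.4,[0,0,-3],[0,0,0]],[0.4,[0,0,-1.1],[0,0,0]],[0.4,[0,0,0],[0,0,0]],[1,[0,0,0],[0,0,0]],[1,[0,0,0],[0,0,0]],[1,[0,0,0],[0,0,0]],[1,[0,0,0],[0,0,0]],[1,[0,0,0],[0,0,0]],[1,[0,0,0],[0,0,0]]])

```text
time: 3.45
tcp_pos: [0.4611, -0.3169, 0.0232]
ee_rot: [0.613, 0.79, 0.0, 0.0]
wrist_force: [-1.3, 0.0, 7.1]
width: 0.192
```

```bash
python3 v.py g1 scene .46 -.32 .02 40
```

```text
t 3.45 tcp cm [ 46.11 -31.69   2.32] jaw deg 14.39 toolz [ 0.001 -0.    -1.   ] F [-1.3  0.   7.1] w mm 17.7 j6 -0.86
```

View pics/g1.png

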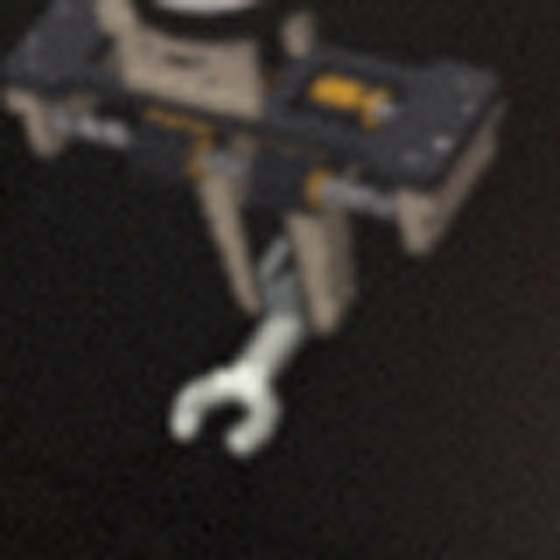

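Call:
servo_tool(moves=[[1,[0,0,1.5],[0,0,0]],[1,[0,0,2.5],[0,0,0]],[1,[0,0,3],[0,0,0]],[1,[0.5,1.52,0],[0,0,5.76]],[1,[0.5,1.52,0],[0,0,5.76]],[1,[0.5,1.52,0],[0,0,5.76]],[1,[0.5,1.52,0],[0,0,5.76]],[1,[0.5,1.52,0],[0,0,5.76]],[1,[0.5,1.52,0],[0,0,5.76]],[1,[0.5,1.52,0],[0,0,5.76]],[1,[0.5,1.52,0],[0,0,5.76]],[1,[0.5,1.52,0],[0,0,5.76]],[1,[0.5,1.52,0],[0,0,5.76]],[1,[0.5,1.52,0],[0,0,5.76]],[1,[0.5,1.52,0],[0,0,5.76]],[1,[0,0,0],[0,0,0]],[1,[0,0,0],[0,0,0]]])

```text
time: 5.2
tcp_pos: [0.5207, -0.1344, 0.0931]
ee_rot: [0.057, 0.998, -0.0, 0.0]
wrist_force: [0.5, -0.3, -1.6]
width: 0.189
```

```bash
python3 v.py g2 scene .58 -.13 .06 40
```

```text
t 5.2 tcp cm [ 52.07 -13.44   9.31] jaw deg 83.42 toolz [ 0. -0. -1.] F [ 0.5 -0.3 -1.6] w mm 17.4 j6 -1.71
```

View pics/g2.png

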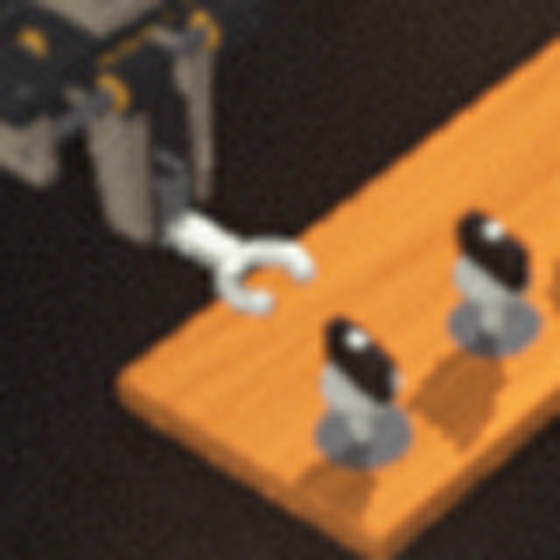

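Call:
servo_tool(moves=[[1,[0,0,-2],[0,0,0]],[1,[0,0,-1.5],[0,0,0]],[1,[0,0,-1.2],[0,0,0]],[1,[0,0,0],[0,0,0]],[1,[0.5,-0.055,0],[0,0,0]],[1,[0.5,-0.055,0],[0,0,0]],[1,[0.5,-0.055,0],[0,0,0]],[1,[0,0,0],[0,0,0]]])

```text
time: 6.05
tcp_pos: [0.5372, -0.1363, 0.0462]
ee_rot: [0.057, 0.998, -0.0, 0.001]
wrist_force: [-0.5, -0.9, -0.4]
width: 0.193
```

```bash
python3 v.py g3 scene .61 -.14 .03 30; python3 v.py g3t top .61 -.14 .03 30;cd pics; python3 -c "
import cv2,numpy as np
a,b=cv2.imread('g3.png'),cv2.imread('g3t.png');cv2.imwrite('g3.png',np.hstack([cv2.resize(a,(400,400)),cv2.resize(b,(400,400))]))"
```

```text
t 6.05 tcp cm [ 53.72 -13.63   4.62] jaw deg 83.51 toolz [ 0.002 -0.    -1.   ] F [-0.5 -0.9 -0.4] w mm 17.7 j6 -1.71
t 6.1 tcp cm [ 53.65 -13.61   4.6 ] jaw deg 83.52 toolz [ 0.001 -0.    -1.   ] F [-0.6 -0.2 -1.2] w mm 17.8 j6 -1.71
```

View pics/g3.png

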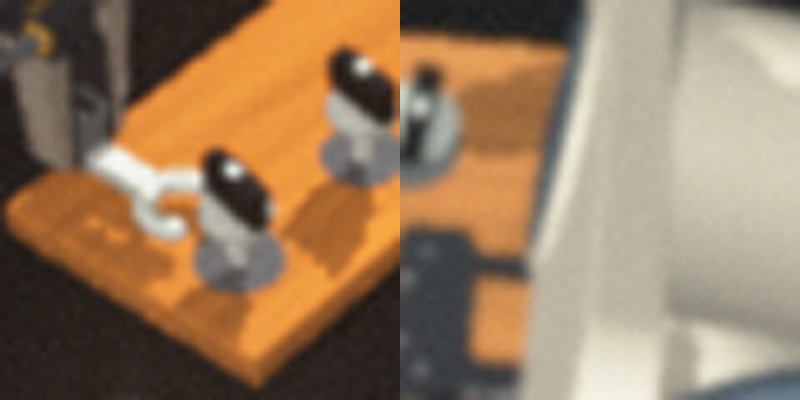

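The scene crop shows the collar level above the board, aimed at post 4's stem, so I'll continue the insertion.

Call:
servo_tool(moves=[[1,[0.5,-0.057,0],[0,0,0]],[1,[0.5,-0.057,0],[0,0,0]],[1,[0.5,-0.057,0],[0,0,0]],[1,[0.5,-0.057,0],[0,0,0]],[1,[0,0,0],[0,0,0]]])

```text
time: 6.65
tcp_pos: [0.5567, -0.1384, 0.0456]
ee_rot: [0.057, 0.998, -0.0, 0.0]
wrist_force: [0.3, 0.3, -1.4]
width: 0.195
```

```bash
python3 v.py g4 scene .62 -.14 .03 25
```

```text
t 6.65 tcp cm [ 55.67 -13.84   4.56] jaw deg 83.52 toolz [ 0.001 -0.    -1.   ] F [ 0.3  0.3 -1.4] w mm 17.9 j6 -1.7
```

View pics/g4.png

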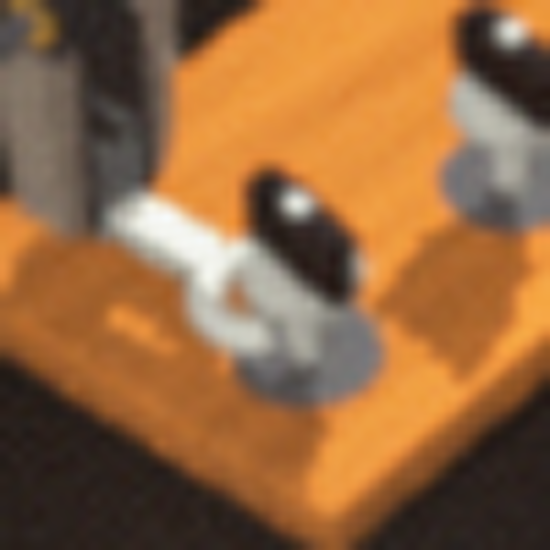

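Call:
servo_tool(moves=[[1,[0.5,-0.057,0],[0,0,0]],[1,[0.5,-0.057,0],[0,0,0]],[1,[0.5,-0.057,0],[0,0,0]],[1,[0,0,0],[0,0,0]]])

```text
time: 7.1
tcp_pos: [0.5717, -0.1402, 0.0457]
ee_rot: [0.057, 0.998, -0.0, 0.0]
wrist_force: [0.2, -0.3, -0.8]
width: 0.198
```

```bash
python3 v.py g5 scene .62 -.14 .03 25
```

```text
t 7.1 tcp cm [ 57.17 -14.02   4.57] jaw deg 83.52 toolz [ 0.001 -0.    -1.   ] F [ 0.2 -0.3 -0.8] w mm 18.2 j6 -1.7
```

View pics/g5.png

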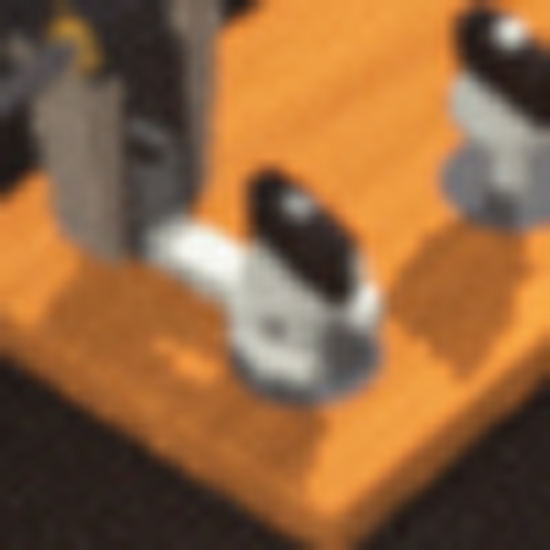

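The collar surrounds the post. Lower, release, lift.

Call:
servo_tool(moves=[[1,[0,0,-0.45],[0,0,0]],[1,[0,0,0],[0,0,0]],[0.6,[0,0,0],[0,0,0]],[0.6,[0,0,0],[0,0,0]],[0.6,[0,0,0],[0,0,0]],[0.6,[0,0,1],[0,0,0]],[0.6,[0,0,3],[0,0,0]],[0.6,[0,0,4],[0,0,0]],[0.5,[-1.17,2.33,0.5],[0,0,-6.53]],[0.5,[-1.17,2.33,0.5],[0,0,-6.53]],[0.5,[-1.17,2.33,0],[0,0,-6.53]],[0.5,[-1.17,2.33,0],[0,0,-6.53]],[0.5,[-1.17,2.33,0],[0,0,-6.53]],[0.5,[-1.17,2.33,0],[0,0,-6.53]],[0.5,[-1.17,2.33,0],[0,0,-6.53]],[0.5,[-1.17,2.33,0],[0,0,-6.53]],[0.5,[-1.17,2.33,0],[0,0,-6.53]],[0.5,[-1.17,2.33,0],[0,0,-6.53]],[0.5,[-1.17,2.33,0],[0,0,-6.53]],[0.5,[-1.17,2.33,0],[0,0,-6.53]]])

```text
time: 9.15
tcp_pos: [0.4299, 0.1405, 0.1318]
ee_rot: [0.676, 0.737, 0.0, 0.0]
wrist_force: [-0.2, 0.6, 0.3]
width: 0.5
```

```bash
cat > m4.py <<'E'
from st import *
st()
t=get_image('top');s=get_image('scene')
for nm,p in(('A',(.482,.353,1.87)),('B',(.4263,.2015,1.66))):
    for l,ps in(('t',[t]),('s',[s])):
        x,c=fit(ps,p); print(nm,l,x.round(4),round(c,3),'grip',tf(*x,[(-.062,0,0)])[0].round(4))
for n,p in(('t',t),('s',s)): cv2.imwrite(f'pics/m4{n}.png',cv2.resize(p['image'][:,:,::-1],(768,576),interpolation=cv2.INTER_CUBIC))
crop(s,proj(s,[(.62,-.14,.03)])[0],25,'pics/m4c.png',10)
E
python3 m4.py
```

```text
t 9.15 tcp cm [42.99 14.05 13.18] jaw deg 4.88 toolz [ 0.001  0.    -1.   ] F [-0.2  0.6  0.3] w mm 46.0 j6 0.23
A t [0.48   0.33   2.2676] 0.305 grip [0.5198 0.2824 0.    ]
A s [0.4805 0.3526 1.8413] 0.562 grip [0.4971 0.2928 0.    ]
B t [0.4165 0.2191 3.0869] 0.149 grip [0.4784 0.2157 0.    ]
B s [0.4248 0.2017 1.6471] 0.636 grip [0.4295 0.1399 0.    ]
```

View pics/m4s.png

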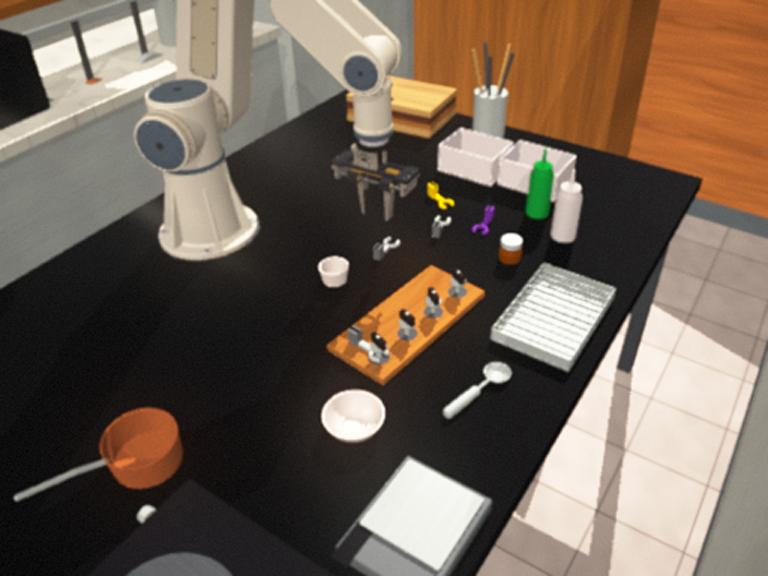

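View pics/m4t.png

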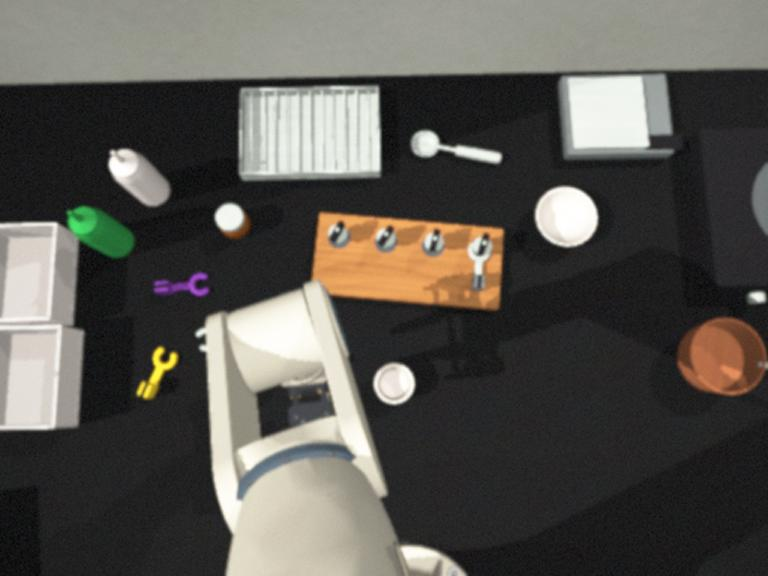

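View pics/m4c.png

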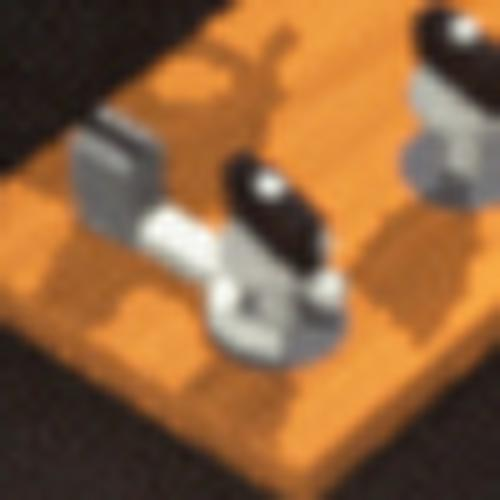

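Rest C sits on post 4, flat, with its block on the board. Rest B hasn't moved. Grasping B.

Call:
servo_tool(moves=[[0.4,[0.1,-0.1,-3],[0,0,0]],[0.4,[0,0,-3],[0,0,0]],[0.4,[0,0,-3],[0,0,0]],[0.4,[0,0,-1.9],[0,0,0]],[0.4,[0,0,0],[0,0,0]],[1,[0,0,0],[0,0,0]],[1,[0,0,0],[0,0,0]],[1,[0,0,0],[0,0,0]],[1,[0,0,0],[0,0,0]],[1,[0,0,0],[0,0,0]],[1,[0,0,0],[0,0,0]]])

```text
time: 10.35
tcp_pos: [0.4318, 0.1387, 0.0227]
ee_rot: [0.674, 0.738, 0.0, 0.0]
wrist_force: [-0.1, 0.2, 7.9]
width: 0.194
```

```bash
python3 v.py g6 scene .43 .16 .03 25
```

```text
t 10.35 tcp cm [43.18 13.87  2.27] jaw deg 5.17 toolz [ 0.001  0.    -1.   ] F [-0.1  0.2  7.9] w mm 17.9 j6 0.22
```

View pics/g6.png

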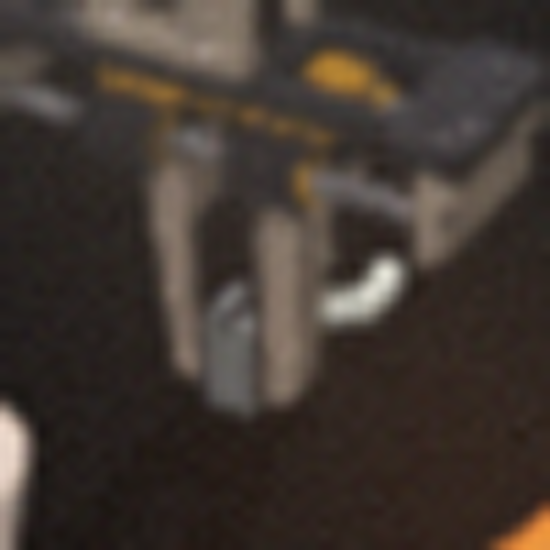

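Call:
servo_tool(moves=[[1,[0,0,1.5],[0,0,0]],[1,[0,0,2.5],[0,0,0]],[1,[0,0,3],[0,0,0]],[1,[0.77,-0.73,0],[0,0,-7.26]],[1,[0.77,-0.73,0],[0,0,-7.26]],[1,[0.77,-0.73,0],[0,0,-7.26]],[1,[0.77,-0.73,0],[0,0,-7.26]],[1,[0.77,-0.73,0],[0,0,-7.26]],[1,[0.77,-0.73,0],[0,0,-7.26]],[1,[0.77,-0.73,0],[0,0,-7.26]],[1,[0.77,-0.73,0],[0,0,-7.26]],[1,[0.77,-0.73,0],[0,0,-7.26]],[1,[0.77,-0.73,0],[0,0,-7.26]],[1,[0.77,-0.73,0],[0,0,-7.26]],[1,[0.77,-0.73,0],[0,0,-7.26]],[1,[0.77,-0.73,0],[0,0,-7.26]],[1,[0.77,-0.73,0],[0,0,-7.26]],[1,[0,0,0],[0,0,0]],[1,[0,0,0],[0,0,0]]])

```text
time: 12.3
tcp_pos: [0.5387, 0.0364, 0.0919]
ee_rot: [0.998, -0.055, -0.0, -0.0]
wrist_force: [-0.4, 0.7, -0.9]
width: 0.193
```

```bash
python3 v.py g7 scene .59 .03 .06 40
```

```text
t 12.3 tcp cm [53.87  3.64  9.19] jaw deg -96.3 toolz [-0.001  0.    -1.   ] F [-0.4  0.7 -0.9] w mm 17.8 j6 1.75
```

View pics/g7.png

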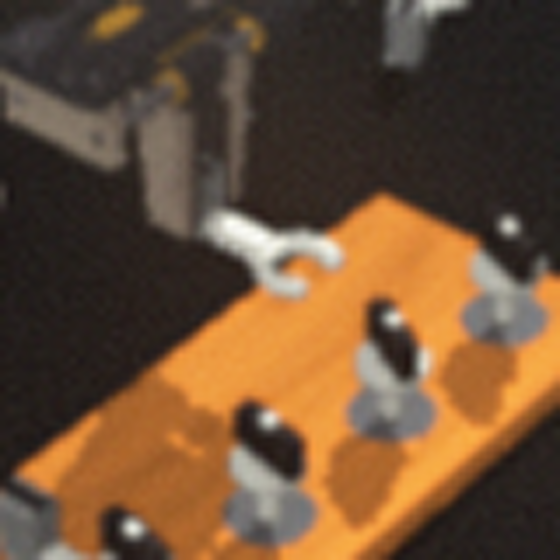

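Call:
servo_tool(moves=[[1,[0,0,-2],[0,0,0]],[1,[0,0,-1.5],[0,0,0]],[1,[0,0,-1.1],[0,0,0]],[1,[0,0,0],[0,0,0]],[1,[0.5,-0.055,0],[0,0,0]],[1,[0.5,-0.055,0],[0,0,0]],[1,[0.5,-0.055,0],[0,0,0]],[1,[0.5,-0.055,0],[0,0,0]],[1,[0.5,-0.055,0],[0,0,0]],[1,[0.5,-0.055,0],[0,0,0]],[1,[0.5,-0.055,0],[0,0,0]],[1,[0,0,0],[0,0,0]]])

```text
time: 13.55
tcp_pos: [0.575, 0.0324, 0.0462]
ee_rot: [0.998, -0.057, 0.0, -0.0]
wrist_force: [0.0, -0.2, -0.1]
width: 0.193
```

```bash
python3 v.py g8 scene .63 .03 .03 25
```

```text
t 13.55 tcp cm [57.5   3.24  4.62] jaw deg -96.5 toolz [ 0.001  0.    -1.   ] F [ 0.  -0.2 -0.1] w mm 17.7 j6 1.74
```

View pics/g8.png

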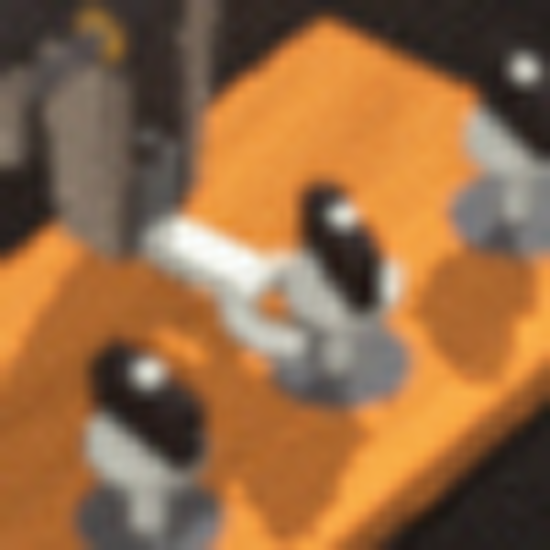

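Going well. The last 14 mm, then lower, release and rise.

Call:
servo_tool(moves=[[1,[0.5,-0.057,0],[0,0,0]],[1,[0.5,-0.057,0],[0,0,0]],[1,[0.4,-0.045,0],[0,0,0]],[1,[0,0,0],[0,0,0]],[1,[0,0,-0.5],[0,0,0]],[1,[0,0,0],[0,0,0]]])

```text
time: 14.2
tcp_pos: [0.5883, 0.0309, 0.0409]
ee_rot: [0.998, -0.057, 0.0, -0.0]
wrist_force: [0.5, 0.5, 0.1]
width: 0.189
```

```bash
python3 v.py g9 scene .63 .03 .03 25
```

```text
t 14.2 tcp cm [58.83  3.09  4.09] jaw deg -96.48 toolz [ 0.001  0.    -1.   ] F [0.5 0.5 0.1] w mm 17.4 j6 1.73
```

View pics/g9.png

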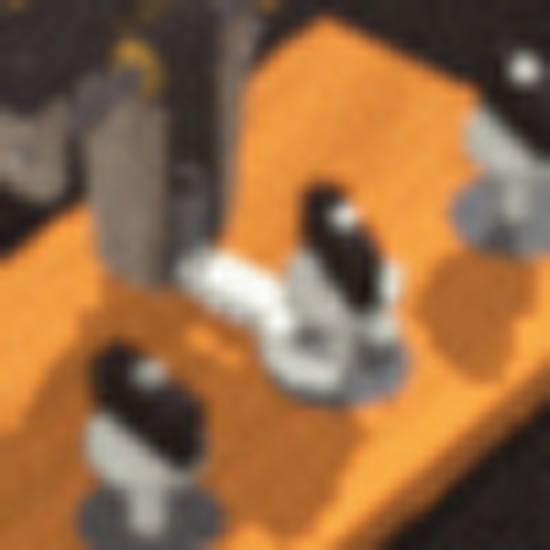

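Call:
servo_tool(moves=[[0.6,[0,0,0],[0,0,0]],[0.6,[0,0,0],[0,0,0]],[0.6,[0,0,0],[0,0,0]],[0.6,[0,0,1],[0,0,0]],[0.6,[0,0,3.5],[0,0,0]],[0.6,[0,0,4.5],[0,0,0]],[0.5,[-0.633,1.875,0],[0,0,8.08]],[0.5,[-0.633,1.875,0],[0,0,8.08]],[0.5,[-0.633,1.875,0],[0,0,8.08]],[0.5,[-0.633,1.875,0],[0,0,8.08]],[0.5,[-0.633,1.875,0],[0,0,8.08]],[0.5,[-0.633,1.875,0],[0,0,8.08]],[0.5,[-0.633,1.875,0],[0,0,8.08]],[0.5,[-0.633,1.875,0],[0,0,8.08]],[0.5,[-0.633,1.875,0],[0,0,8.08]],[0.5,[-0.633,1.875,0],[0,0,8.08]],[0.5,[-0.633,1.875,0],[0,0,8.08]],[0.5,[-0.633,1.875,0],[0,0,8.08]],[0.5,[-0.633,1.875,0],[0,0,8.08]],[0.5,[-0.633,1.875,0],[0,0,8.08]]])

```text
time: 16.25
tcp_pos: [0.4992, 0.2942, 0.1319]
ee_rot: [0.595, 0.804, 0.0, 0.0]
wrist_force: [0.3, -0.2, 0.1]
width: 0.498
```

```bash
python3 m4.py
```

```text
t 16.25 tcp cm [49.92 29.42 13.19] jaw deg 16.97 toolz [ 0.  0. -1.] F [ 0.3 -0.2  0.1] w mm 45.8 j6 0.23
A t [0.4409 0.3519 3.1275] 0.27 grip [0.5029 0.351  0.    ]
A s [0.4804 0.3526 1.8475] 0.573 grip [0.4973 0.293  0.    ]
B t [0.4376 0.1749 1.2714] 0.099 grip [0.4193 0.1157 0.    ]
B s [0.5688 0.1257 1.6092] 0.817 grip [0.5712 0.0638 0.    ]h.py:52: RuntimeWarning: invalid value encountered in scalar divide
  t-=(a*b).sum()/np.sqrt((a*a).sum()*(b*b).sum())
```

View pics/m4s.png

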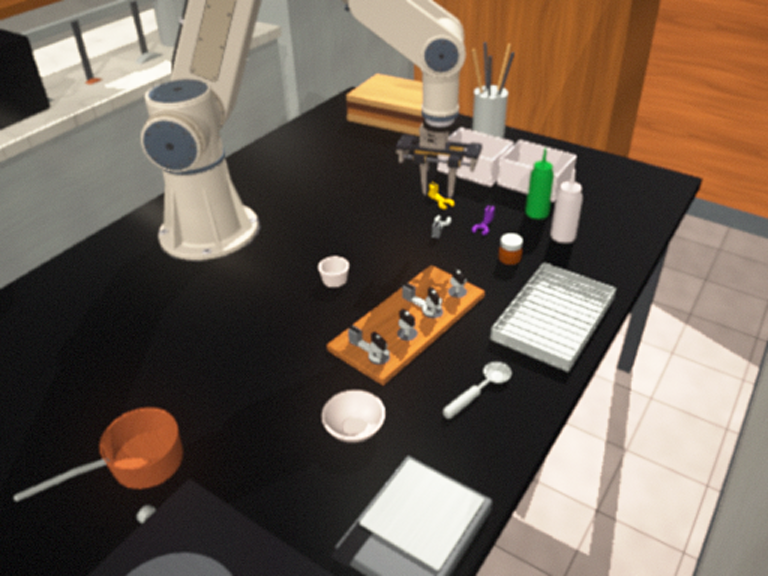

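View pics/m4t.png

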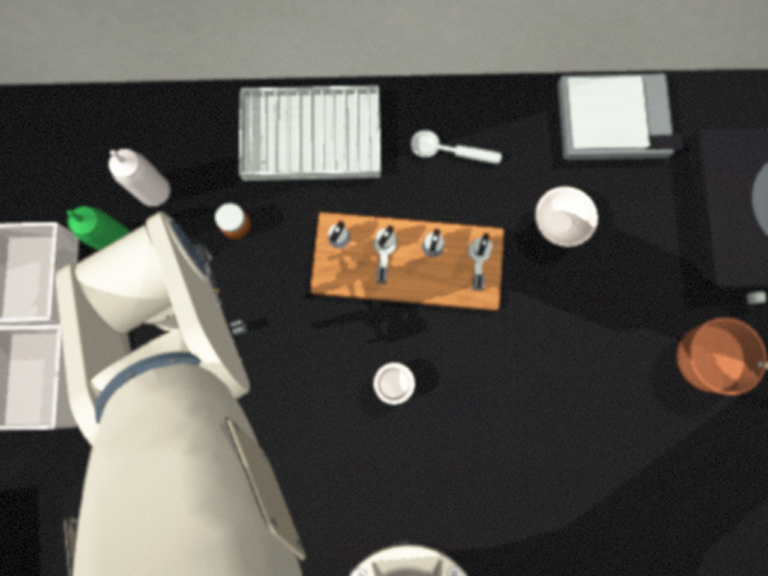

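Both placed rests look right, and A hasn't moved. Grasping A.

Call:
servo_tool(moves=[[0.4,[0,-0.1,-3],[0,0,0]],[0.4,[0,0,-3],[0,0,0]],[0.4,[0,0,-3],[0,0,0]],[0.4,[0,0,-1.9],[0,0,0]],[0.4,[0,0,0],[0,0,0]],[1,[0,0,0],[0,0,0]],[1,[0,0,0],[0,0,0]],[1,[0,0,0],[0,0,0]],[1,[0,0,0],[0,0,0]],[1,[0,0,0],[0,0,0]],[1,[0,0,0],[0,0,0]]])

```text
time: 17.45
tcp_pos: [0.4999, 0.2926, 0.0228]
ee_rot: [0.597, 0.802, 0.0, 0.0]
wrist_force: [-0.5, -1.1, 6.5]
width: 0.192
```

```bash
python3 v.py g10 scene .49 .31 .03 25
```

```text
t 17.45 tcp cm [49.99 29.26  2.28] jaw deg 16.64 toolz [ 0.001  0.    -1.   ] F [-0.5 -1.1  6.5] w mm 17.7 j6 0.24
```

View pics/g10.png

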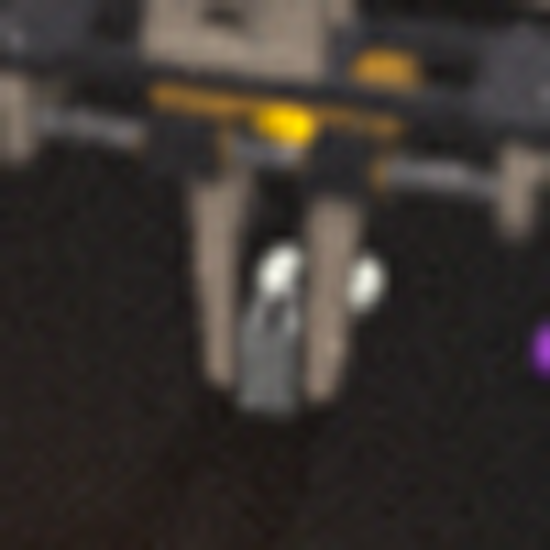

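Call:
servo_tool(moves=[[1,[0,0,1.5],[0,0,0]],[1,[0,0,2.5],[0,0,0]],[1,[0,0,3],[0,0,0]],[1,[0.351,-1.22,0],[0,0,-8.08]],[1,[0.351,-1.22,0],[0,0,-8.08]],[1,[0.351,-1.22,0],[0,0,-8.08]],[1,[0.351,-1.22,0],[0,0,-8.08]],[1,[0.351,-1.22,0],[0,0,-8.08]],[1,[0.351,-1.22,0],[0,0,-8.08]],[1,[0.351,-1.22,0],[0,0,-8.08]],[1,[0.351,-1.22,0],[0,0,-8.08]],[1,[0.351,-1.22,0],[0,0,-8.08]],[1,[0.351,-1.22,0],[0,0,-8.08]],[1,[0.351,-1.22,0],[0,0,-8.08]],[1,[0.351,-1.22,0],[0,0,-8.08]],[1,[0.351,-1.22,0],[0,0,-8.08]],[1,[0.351,-1.22,0],[0,0,-8.08]],[1,[0,0,0],[0,0,0]],[1,[0,0,0],[0,0,0]]])

```text
time: 19.4
tcp_pos: [0.5486, 0.1217, 0.0926]
ee_rot: [0.998, -0.055, 0.0, -0.0]
wrist_force: [0.3, -0.4, -0.5]
width: 0.191
```

```bash
python3 v.py g11 scene .59 .12 .06 40
```

```text
t 19.4 tcp cm [54.86 12.17  9.26] jaw deg -96.3 toolz [ 0.  0. -1.] F [ 0.3 -0.4 -0.5] w mm 17.6 j6 1.9
```

View pics/g11.png

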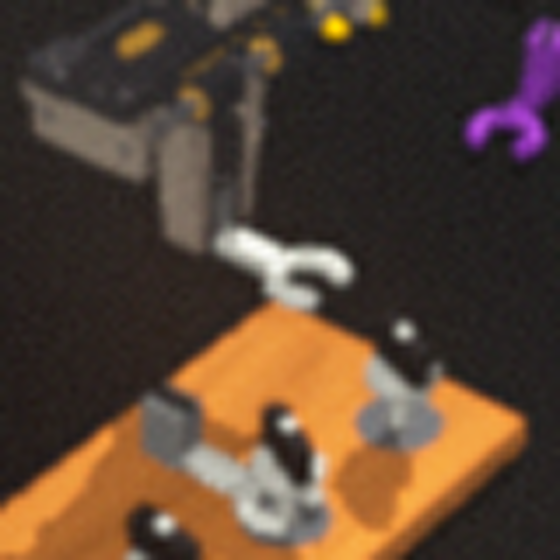

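Call:
servo_tool(moves=[[1,[0,0,-2],[0,0,0]],[1,[0,0,-1.5],[0,0,0]],[1,[0,0,-1.1],[0,0,0]],[1,[0,0,0],[0,0,0]],[1,[0.5,-0.055,0],[0,0,0]],[1,[0.5,-0.055,0],[0,0,0]],[1,[0.5,-0.055,0],[0,0,0]],[1,[0.5,-0.055,0],[0,0,0]],[1,[0.5,-0.055,0],[0,0,0]],[1,[0.5,-0.055,0],[0,0,0]],[1,[0.5,-0.055,0],[0,0,0]],[1,[0,0,0],[0,0,0]]])

```text
time: 20.65
tcp_pos: [0.5845, 0.1177, 0.0462]
ee_rot: [0.998, -0.057, 0.0, -0.0]
wrist_force: [0.3, 0.1, -0.2]
width: 0.188
```

```bash
python3 v.py g12 scene .64 .12 .03 25
```

```text
t 20.65 tcp cm [58.45 11.77  4.62] jaw deg -96.5 toolz [ 0.001  0.    -1.   ] F [ 0.3  0.1 -0.2] w mm 17.3 j6 1.88
```

View pics/g12.png

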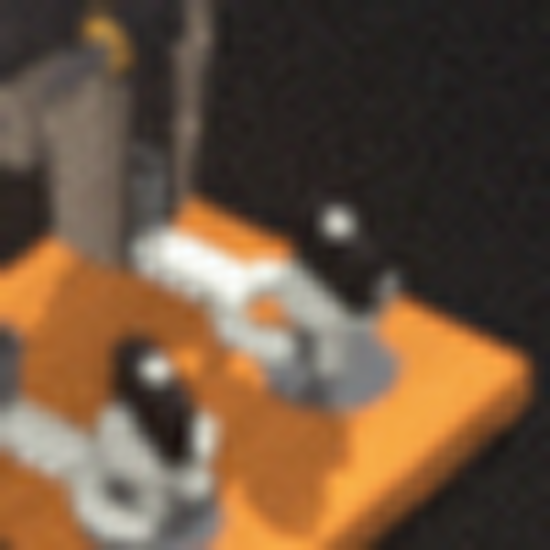

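Call:
servo_tool(moves=[[1,[0.5,-0.057,0],[0,0,0]],[1,[0.5,-0.057,0],[0,0,0]],[1,[0.4,-0.045,0],[0,0,0]],[1,[0,0,0],[0,0,0]],[1,[0,0,-0.5],[0,0,0]],[1,[0,0,0],[0,0,0]]])

```text
time: 21.3
tcp_pos: [0.5977, 0.1162, 0.0408]
ee_rot: [0.998, -0.057, 0.0, -0.0]
wrist_force: [1.1, -0.6, 0.1]
width: 0.194
```

```bash
python3 v.py g13 scene .64 .12 .03 25
```

```text
t 21.3 tcp cm [59.77 11.62  4.08] jaw deg -96.49 toolz [ 0.  0. -1.] F [ 1.1 -0.6  0.1] w mm 17.9 j6 1.87
```

View pics/g13.png

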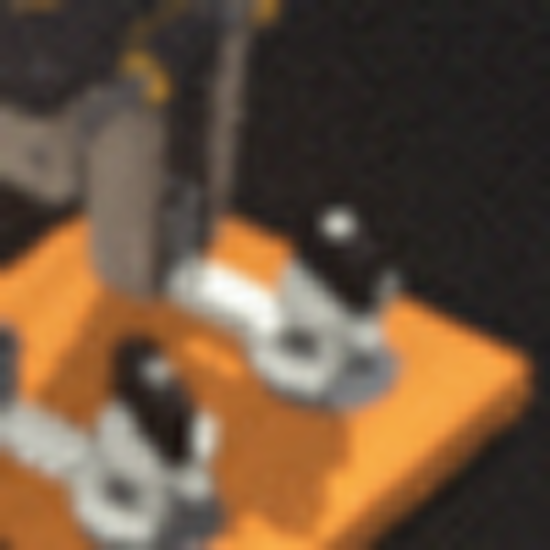

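Seated. Release, rise and back off so I can look at everything.

Call:
servo_tool(moves=[[0.6,[0,0,0],[0,0,0]],[0.6,[0,0,0],[0,0,0]],[0.6,[0,0,0],[0,0,0]],[0.6,[0,0,1],[0,0,0]],[0.6,[0,0,4],[0,0,0]],[0.6,[0,0,4.5],[0,0,0]],[0.6,[-2.5,3,1],[0,0,0]],[0.6,[-2.5,3,1],[0,0,0]],[0.6,[-2.5,3,0],[0,0,0]],[0.6,[-2.5,3,0],[0,0,0]],[0.6,[-2.5,3,0],[0,0,0]],[0.6,[0,0,0],[0,0,0]]])

```text
time: 22.55
tcp_pos: [0.4701, 0.2687, 0.1569]
ee_rot: [0.998, -0.055, -0.0, -0.0]
wrist_force: [0.0, -0.6, -0.1]
width: 0.402
```

```bash
cat > m5.py <<'E'
from st import *
import sys
st(); n=sys.argv[1]
t=get_image('top');s=get_image('scene')
cv2.imwrite(f'pics/{n}f.png',cv2.resize(s['image'][:,:,::-1],(640,480)))
u=proj(t,[(.63,-.016,.05)])[0].astype(int)
a=cv2.resize(t['image'][u[1]-25:u[1]+35,u[0]-70:u[0]+70,::-1],None,fx=5.6,fy=5.6,interpolation=cv2.INTER_CUBIC)
cv2.imwrite(f'pics/{n}t.png',a)
c=proj(s,[(.62,-.016,.03)])[0].astype(int)
cv2.imwrite(f'pics/{n}s.png',cv2.resize(s['image'][c[1]-42:c[1]+42,c[0]-58:c[0]+58,::-1],None,fx=6.8,fy=6.8,interpolation=cv2.INTER_CUBIC))
E
python3 m5.py k1
```

```text
t 22.55 tcp cm [47.01 26.87 15.69] jaw deg -96.31 toolz [-0.     0.001 -1.   ] F [ 0.  -0.6 -0.1] w mm 37.0 j6 2.2
```

View pics/k1t.png

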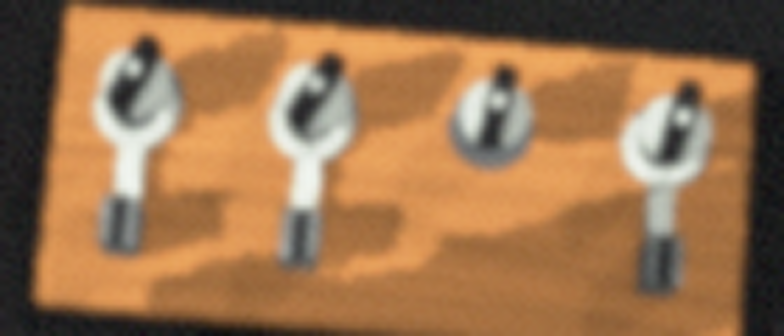

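View pics/k1s.png

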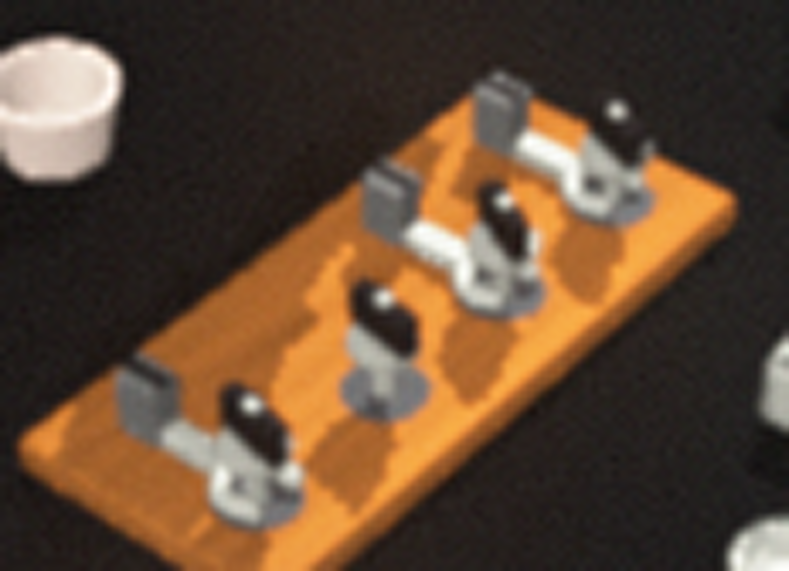

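View pics/k1f.png

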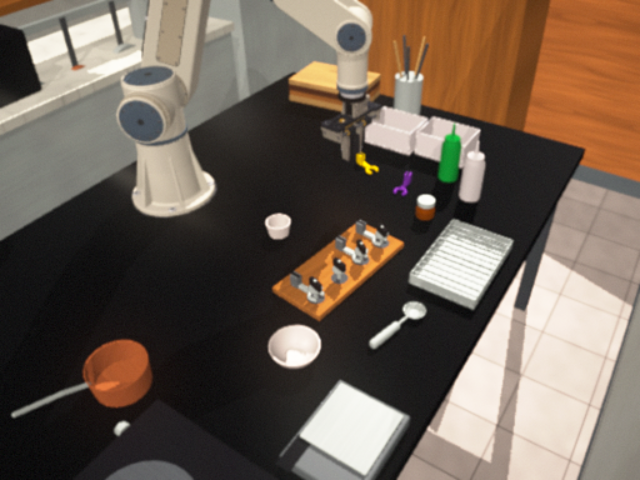

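All three rests are on posts 1, 2 and 4, flat, with bystanders in place. Post 3 stays empty. Now estimating the knob angles.

```bash
cat > kn.py <<'E'
from st import *
def knobs(t,s,show=True):
    R={}
    for i,Y in zip((1,2,3,4),(.129,.043,-.043,-.129)):
        R[i]=[]
        for p,v in((t,(.6190,-.0152,-.113)),(s,(.6155,-.016,-.113))):
            c0=tf(*v,[(.03,Y,.06)])[0]; h=11; c=proj(p,[c0])[0].astype(int); off=c-h
            g=p['image'][off[1]:off[1]+2*h,off[0]:off[0]+2*h].astype(float).max(2); d=(g<75).astype(float); d=cv2.GaussianBlur(d,(0,0),.6)
            def cost(w):
                m=np.zeros((2*h*S,2*h*S),np.uint8); hull(p,m,tf(c0[0]+w[1],c0[1]+w[2],v[2]-w[0],box(-.019,.019,-.006,.006,.05,.072)),off)
                m=cv2.GaussianBlur(cv2.resize(m,(2*h,2*h),interpolation=cv2.INTER_AREA)/255.,(0,0),.6)
                a=m-m.mean();b=d-d.mean(); return -(a*b).sum()/np.sqrt((a*a).sum()*(b*b).sum()+1e-9)
            best=min((minimize(cost,[q,0,0],method='Nelder-Mead',options=dict(initial_simplex=[[q,0,0],[q+.15,0,0],[q,.003,0],[q,0,.003]],maxiter=120)) for q in(0,.4,1.2,1.6,2.)),key=lambda r:r.fun)
            R[i].append((round(best.x[0],2),(best.x[1:]*1000).round(1).tolist(),round(-best.fun,2)))
        if show: print('knob',i,'top',R[i][0],'scene',R[i][1])
    return R
if __name__=='__main__':
    st(); knobs(get_image('top'),get_image('scene'))
E
python3 kn.py
```

```text
t 22.65 tcp cm [47.25 26.67 15.68] jaw deg -96.36 toolz [ 0.001  0.    -1.   ] F [ 0.3  0.6 -0.5] w mm 37.0 j6 2.19
knob 1 top (np.float64(0.34), [-1.4, -0.8], np.float64(0.64)) scene (np.float64(-0.84), [-13.3, 38.6], np.float64(0.48))
knob 2 top (np.float64(0.39), [-2.0, 0.2], np.float64(0.62)) scene (np.float64(0.66), [0.4, -1.8], np.float64(0.82))
knob 3 top (np.float64(0.19), [-1.5, -0.6], np.float64(0.64)) scene (np.float64(0.31), [1.6, -2.2], np.float64(0.82))
knob 4 top (np.float64(0.31), [-0.6, -1.4], np.float64(0.59)) scene (np.float64(3.5), [1.9, -2.1], np.float64(0.82))
```

Call:
servo_tool(moves=[[0.5,[0.944,-0.788,0],[0,0,8]],[0.5,[0.944,-0.788,0],[0,0,8]],[0.5,[0.944,-0.788,0],[0,0,8]],[0.5,[0.944,-0.788,0],[0,0,8]],[0.5,[0.944,-0.788,0],[0,0,8]],[0.5,[0.944,-0.788,0],[0,0,8]],[0.5,[0.944,-0.788,0],[0,0,8]],[0.5,[0.944,-0.788,0],[0,0,8]],[0.5,[0.944,-0.788,0],[0,0,8]],[0.5,[0.944,-0.788,0],[0,0,8]],[0.5,[0.944,-0.788,0],[0,0,8]],[0.5,[0.944,-0.788,0],[0,0,8]],[0.5,[0.944,-0.788,0],[0,0,8]],[0.5,[0.944,-0.788,0],[0,0,8]],[0.5,[0.944,-0.788,0],[0,0,8]],[0.5,[0.944,-0.788,0],[0,0,8]],[0.5,[0.944,-0.788,0],[0,0,8]],[0.5,[0.944,-0.788,0],[0,0,8]],[0.5,[0.944,-0.788,0],[0,0,8]],[0.5,[0.944,-0.788,0],[0,0,8]]], grip_force=15)

```text
time: 24.75
tcp_pos: [0.6623, 0.1064, 0.156]
ee_rot: [0.227, 0.974, -0.0, -0.0]
wrist_force: [1.1, -0.7, -0.6]
width: 0.501
```

Call:
servo_tool(moves=[[0.55,[0,0,-1.5],[0,0,0]],[0.6,[0,0,0],[0,0,0]]])

```text
time: 24.95
tcp_pos: [0.6601, 0.1073, 0.1384]
ee_rot: [0.232, 0.973, -0.001, -0.002]
wrist_force: [-0.4, -0.7, -0.1]
width: 0.4
```

```bash
python3 v.py h1 scene .66 .11 .07 25
```

```text
t 24.95 tcp cm [66.01 10.73 13.84] jaw deg 63.16 toolz [-0.004 -0.    -1.   ] F [-0.4 -0.7 -0.1] w mm 36.8 j6 -0.94
```

View pics/h1.png

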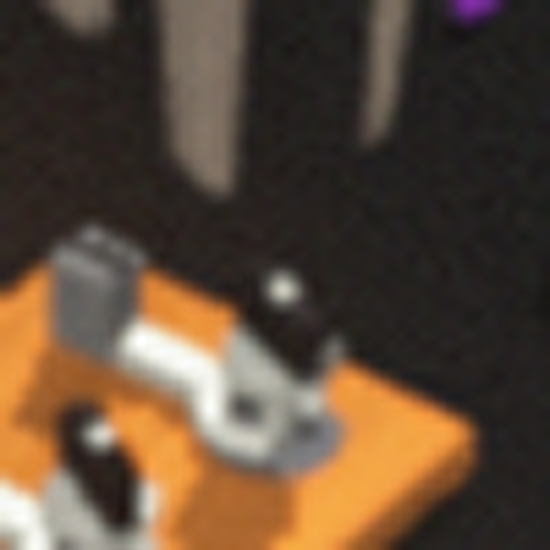

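Call:
servo_tool(moves=[[0.6,[0.1,0.2,-2],[0,0,0]],[0.6,[0,0,-2.5],[0,0,0]],[0.6,[0,0,-2],[0,0,0]],[0.6,[0,0,0],[0,0,0]],[1,[0,0,0],[0,0,0]],[1,[0,0,0],[0,0,0]],[1,[0,0,0],[0,0,0]],[1,[0,0,0],[0,0,0]],[1,[0,0,0],[0,0,0]]])

```text
time: 25.9
tcp_pos: [0.6622, 0.1084, 0.0775]
ee_rot: [0.229, 0.973, -0.002, 0.0]
wrist_force: [-3.0, -10.5, 6.2]
width: 0.123
```

```bash
python3 v.py h2 scene .66 .11 .07 25
```

```text
t 25.9 tcp cm [66.22 10.84  7.75] jaw deg 63.52 toolz [-0.    -0.003 -1.   ] F [ -3.  -10.5   6.2] w mm 11.3 j6 -0.94
```

View pics/h2.png

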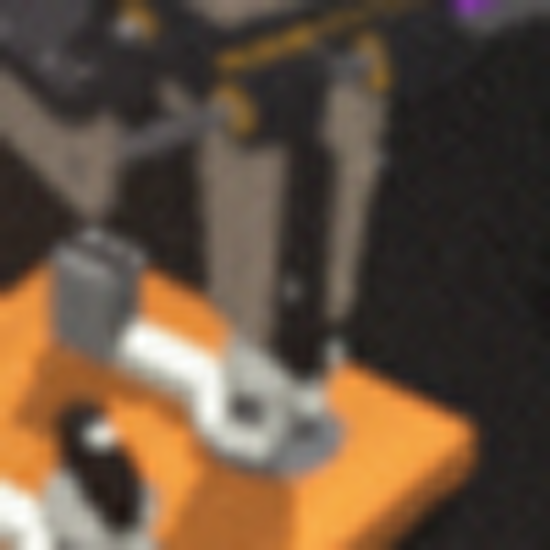

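Call:
servo_tool(moves=[[1,[0,-0.1,0],[0,0,-4]],[1,[0,0,0],[0,0,-8]],[1,[0,0,0],[0,0,-8]],[1,[0,0,0],[0,0,-8]],[1,[0,0,0],[0,0,-8]],[1,[0,0,0],[0,0,-8]],[1,[0,0,0],[0,0,-8]],[1,[0,0,0],[0,0,-8]],[1,[0,0,0],[0,0,-8]],[1,[0,0,0],[0,0,-8]],[1,[0,0,0],[0,0,-8]],[1,[0,0,0],[0,0,-4]],[1,[0,0,0],[0,0,0]]])

```text
time: 27.25
tcp_pos: [0.6636, 0.1088, 0.0775]
ee_rot: [0.841, 0.541, 0.001, 0.001]
wrist_force: [1.9, -5.4, 2.8]
width: 0.126
```

```bash
python3 -c "
from st import *
print(np.round(st()['wrist_torque'],3))"
```

```text
t 27.25 tcp cm [66.36 10.88  7.75] jaw deg -24.56 toolz [ 0.003 -0.001 -1.   ] F [ 1.9 -5.4  2.8] w mm 11.6 j6 0.59
[-1.028 -0.285 -0.041]
```

Call:
servo_tool(moves=[[1,[0,0,0],[0,0,-3]],[1,[0,0,0],[0,0,-3]],[1,[0,0,0],[0,0,-3]],[1,[0,0,0],[0,0,-2]],[1,[0,0,0],[0,0,0]]])

```text
time: 27.75
tcp_pos: [0.6638, 0.1089, 0.0774]
ee_rot: [0.889, 0.459, 0.001, 0.001]
wrist_force: [3.0, -4.8, 2.4]
width: 0.137
```

```bash
python3 -c "
from st import *
print(np.round(st()['wrist_torque'],3))"
```

```text
t 27.75 tcp cm [66.38 10.89  7.74] jaw deg -35.41 toolz [ 0.003 -0.001 -1.   ] F [ 3.  -4.8  2.4] w mm 12.6 j6 0.78
[-0.926 -0.491  0.313]
```

End stop felt: torque rose to 0.31 N m and the pads began to spread. Release and go to knob 2.

Call:
servo_tool(moves=[[0.66,[0,0,0],[0,0,0]],[0.66,[0,0,0],[0,0,0]],[0.66,[0,0,0],[0,0,0]],[0.6,[0,0,2],[0,0,0]],[0.6,[0,0,3],[0,0,0]],[0.6,[-0.1,-0.71,0],[0,0,7.9]],[0.6,[-0.1,-0.71,0],[0,0,7.9]],[0.6,[-0.1,-0.71,0],[0,0,7.9]],[0.6,[-0.1,-0.71,0],[0,0,7.9]],[0.6,[-0.1,-0.71,0],[0,0,7.9]],[0.6,[-0.1,-0.71,0],[0,0,7.9]],[0.6,[-0.1,-0.71,0],[0,0,7.9]],[0.6,[-0.1,-0.71,0],[0,0,7.9]],[0.6,[-0.1,-0.71,0],[0,0,7.9]],[0.6,[-0.1,-0.71,0],[0,0,7.9]],[0.6,[-0.1,-0.71,0],[0,0,7.9]],[0.6,[-0.1,-0.71,0],[0,0,7.9]],[0.6,[0,0,0],[0,0,0]],[0.6,[0,0,0],[0,0,0]]])

```text
time: 29.65
tcp_pos: [0.6504, 0.0246, 0.1261]
ee_rot: [0.267, 0.964, 0.0, -0.0]
wrist_force: [-0.0, -0.3, 0.8]
width: 0.4
```

```bash
python3 v.py h3 scene .65 .06 .06 30
```

```text
t 29.65 tcp cm [65.04  2.46 12.61] jaw deg 59.07 toolz [-0.  0. -1.] F [-0.  -0.3  0.8] w mm 36.8 j6 -1.0
```

View pics/h3.png

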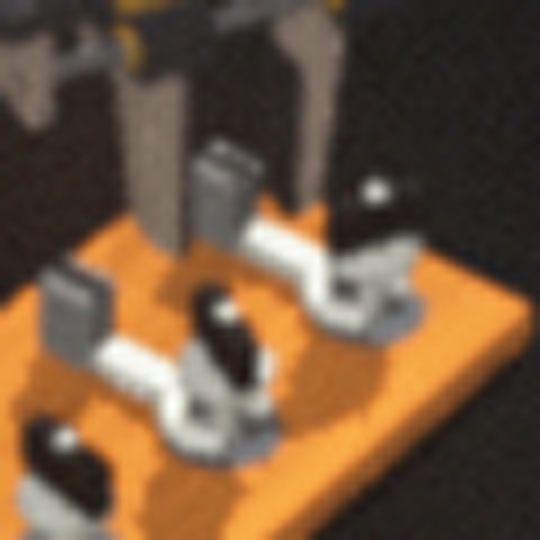

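Call:
servo_tool(moves=[[0.6,[0.15,-0.15,-2],[0,0,0]],[0.6,[0,0,-2],[0,0,0]],[0.6,[0,0,-1.4],[0,0,0]],[0.6,[0,0,0],[0,0,0]],[1,[0,0,0],[0,0,0]],[1,[0,0,0],[0,0,0]],[1,[0,0,0],[0,0,0]],[1,[0,0,0],[0,0,0]],[1,[0,0,0],[0,0,0]]])

```text
time: 30.6
tcp_pos: [0.6524, 0.0227, 0.073]
ee_rot: [0.265, 0.964, 0.0, 0.001]
wrist_force: [-1.9, -0.9, 6.4]
width: 0.127
```

```bash
python3 v.py h4 scene .65 .03 .06 25
```

```text
t 30.6 tcp cm [65.24  2.27  7.3 ] jaw deg 59.3 toolz [ 0.001 -0.    -1.   ] F [-1.9 -0.9  6.4] w mm 11.7 j6 -1.0
```

View pics/h4.png

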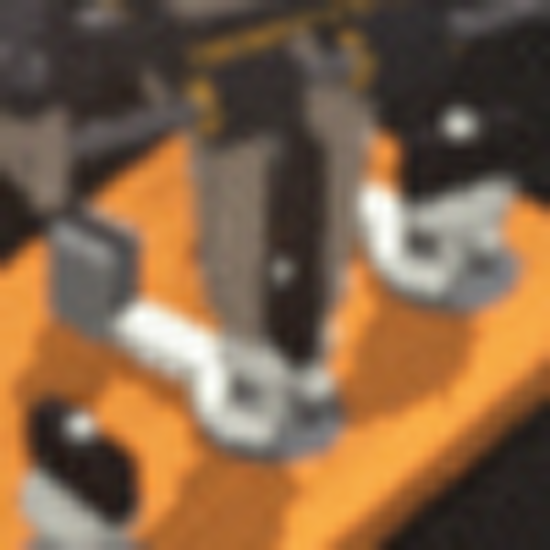

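Call:
servo_tool(moves=[[1,[0,0,0],[0,0,-4]],[1,[0,0,0],[0,0,-8]],[1,[0,0,0],[0,0,-8]],[1,[0,0,0],[0,0,-8]],[1,[0,0,0],[0,0,-8]],[1,[0,0,0],[0,0,-8]],[1,[0,0,0],[0,0,-8]],[1,[0,0,0],[0,0,-8]],[1,[0,0,0],[0,0,-8]],[1,[0,0,0],[0,0,-8]],[1,[0,0,0],[0,0,-8]],[1,[0,0,0],[0,0,-3]],[1,[0,0,0],[0,0,-3]],[1,[0,0,0],[0,0,-3]],[1,[0,0,0],[0,0,-2]],[1,[0,0,0],[0,0,0]]])

```text
time: 32.25
tcp_pos: [0.6539, 0.0232, 0.073]
ee_rot: [0.89, 0.456, 0.002, 0.001]
wrist_force: [5.8, 2.1, 1.9]
width: 0.137
```

```bash
python3 -c "
from st import *
print(np.round(st()['wrist_torque'],3))"
```

```text
t 32.25 tcp cm [65.39  2.32  7.3 ] jaw deg -35.68 toolz [ 0.004  0.    -1.   ] F [5.8 2.1 1.9] w mm 12.6 j6 0.66
[ 0.227 -0.986  0.413]
```

Call:
servo_tool(moves=[[0.66,[0,0,0],[0,0,0]],[0.66,[0,0,0],[0,0,0]],[0.66,[0,0,0],[0,0,0]],[0.6,[0,0,2],[0,0,0]],[0.6,[0,0,3.5],[0,0,0]],[0.6,[-0.146,-1.22,0],[0,0,7.16]],[0.6,[-0.146,-1.22,0],[0,0,7.16]],[0.6,[-0.146,-1.22,0],[0,0,7.16]],[0.6,[-0.146,-1.22,0],[0,0,7.16]],[0.6,[-0.146,-1.22,0],[0,0,7.16]],[0.6,[-0.146,-1.22,0],[0,0,7.16]],[0.6,[-0.146,-1.22,0],[0,0,7.16]],[0.6,[-0.146,-1.22,0],[0,0,7.16]],[0.6,[-0.146,-1.22,0],[0,0,7.16]],[0.6,[-0.146,-1.22,0],[0,0,7.16]],[0.6,[-0.146,-1.22,0],[0,0,7.16]],[0.6,[-0.146,-1.22,0],[0,0,7.16]],[0.6,[-0.146,-1.22,0],[0,0,7.16]],[0.6,[-0.146,-1.22,0],[0,0,7.16]],[0.6,[0,0,0],[0,0,0]]])

```text
time: 34.25
tcp_pos: [0.6308, -0.149, 0.1267]
ee_rot: [0.22, 0.976, -0.0, -0.001]
wrist_force: [-0.2, 0.4, -0.5]
width: 0.397
```

```bash
python3 v.py h5 scene .64 -.06 .06 35
```

```text
t 34.25 tcp cm [ 63.08 -14.9   12.67] jaw deg 64.6 toolz [-0.001 -0.    -1.   ] F [-0.2  0.4 -0.5] w mm 36.6 j6 -1.36
```

View pics/h5.png

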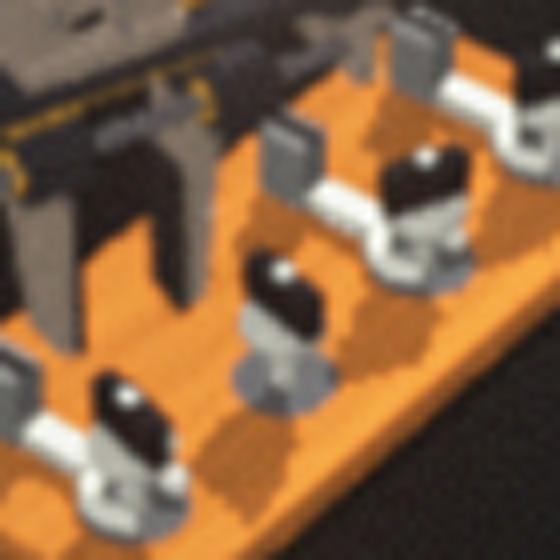

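Knob 2 is turned and knob 3 is untouched. Grasping knob 4.

Call:
servo_tool(moves=[[0.6,[0.2,0.15,-2],[0,0,0]],[0.6,[0,0,-2],[0,0,0]],[0.6,[0,0,-1.4],[0,0,0]],[0.6,[0,0,0],[0,0,0]],[1,[0,0,0],[0,0,0]],[1,[0,0,0],[0,0,0]],[1,[0,0,0],[0,0,0]],[1,[0,0,0],[0,0,0]],[1,[0,0,0],[0,0,0]]])

```text
time: 35.2
tcp_pos: [0.6327, -0.148, 0.0741]
ee_rot: [0.22, 0.975, -0.001, -0.0]
wrist_force: [-5.3, -8.0, 4.7]
width: 0.131
```

```bash
python3 v.py h6 scene .63 -.14 .06 25
```

```text
t 35.2 tcp cm [ 63.27 -14.8    7.41] jaw deg 64.57 toolz [-0.001 -0.002 -1.   ] F [-5.3 -8.   4.7] w mm 12.1 j6 -1.36
```

View pics/h6.png

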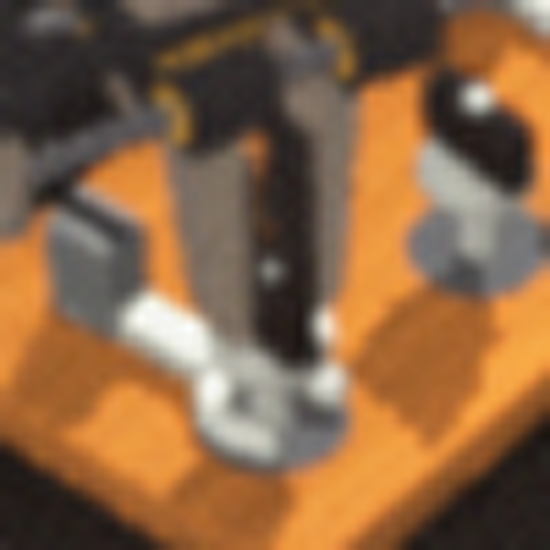

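Call:
servo_tool(moves=[[1,[0,-0.1,0],[0,0,-4]],[1,[0,0,0],[0,0,-8]],[1,[0,0,0],[0,0,-8]],[1,[0,0,0],[0,0,-8]],[1,[0,0,0],[0,0,-8]],[1,[0,0,0],[0,0,-8]],[1,[0,0,0],[0,0,-8]],[1,[0,0,0],[0,0,-8]],[1,[0,0,0],[0,0,-8]],[1,[0,0,0],[0,0,-8]],[1,[0,0,0],[0,0,-8]],[1,[0,0,0],[0,0,-6]],[1,[0,0,0],[0,0,-3]],[1,[0,0,0],[0,0,-3]],[1,[0,0,0],[0,0,-2]],[1,[0,0,0],[0,0,-2]],[1,[0,0,0],[0,0,0]]])

```text
time: 36.95
tcp_pos: [0.6342, -0.1477, 0.0741]
ee_rot: [0.889, 0.458, 0.001, 0.001]
wrist_force: [-0.6, -0.8, 2.3]
width: 0.136
```

```bash
python3 -c "
from st import *
print(np.round(st()['wrist_torque'],3))"
```

```text
t 36.95 tcp cm [ 63.42 -14.77   7.41] jaw deg -35.45 toolz [ 0.002 -0.001 -1.   ] F [-0.6 -0.8  2.3] w mm 12.5 j6 0.39
[-0.189 -0.033  0.38 ]
```

Stop reached. Release, lift, move away to the right rear and check.

Call:
servo_tool(moves=[[0.66,[0,0,0],[0,0,0]],[0.66,[0,0,0],[0,0,0]],[0.66,[0,0,0],[0,0,0]],[0.6,[0,0,2],[0,0,0]],[0.6,[0,0,4],[0,0,0]],[0.6,[0,0,4],[0,0,0]],[0.6,[-3,-3,1],[0,0,0]],[0.6,[-3,-3,1],[0,0,0]],[0.6,[-3,-3,0],[0,0,0]],[0.6,[-3,-3,0],[0,0,0]],[0.6,[-3,-3,0],[0,0,0]],[0.6,[-3,-3,0],[0,0,0]],[0.6,[-3,-3,0],[0,0,0]],[0.6,[-3,-3,0],[0,0,0]],[0.6,[0,0,0],[0,0,0]]])

```text
time: 38.45
tcp_pos: [0.3904, -0.3901, 0.1931]
ee_rot: [0.89, 0.457, -0.001, 0.0]
wrist_force: [0.4, 0.6, -0.4]
width: 0.402
```

```bash
python3 m5.py k2; python3 kn.py
```

```text
t 38.45 tcp cm [ 39.04 -39.01  19.31] jaw deg -35.65 toolz [-0.001 -0.001 -1.   ] F [ 0.4  0.6 -0.4] w mm 37.0 j6 -0.16
t 38.55 tcp cm [ 39.3  -38.78  19.31] jaw deg -35.58 toolz [ 0.  0. -1.] F [0.1 0.1 0.8] w mm 36.7 j6 -0.16
knob 1 top (np.float64(-1.03), [-0.3, -2.3], np.float64(0.56)) scene (np.float64(2.39), [-13.3, 37.4], np.float64(0.49))
knob 2 top (np.float64(2.11), [-0.1, -1.3], np.float64(0.59)) scene (np.float64(1.67), [1.6, -2.4], np.float64(0.82))
knob 3 top (np.float64(3.28), [-27.0, 6.0], np.float64(0.56)) scene (np.float64(0.34), [1.4, -2.0], np.float64(0.81))
knob 4 top (np.float64(2.01), [-0.6, -1.1], np.float64(0.58)) scene (np.float64(1.75), [2.6, -2.3], np.float64(0.82))
```

View pics/k2t.png

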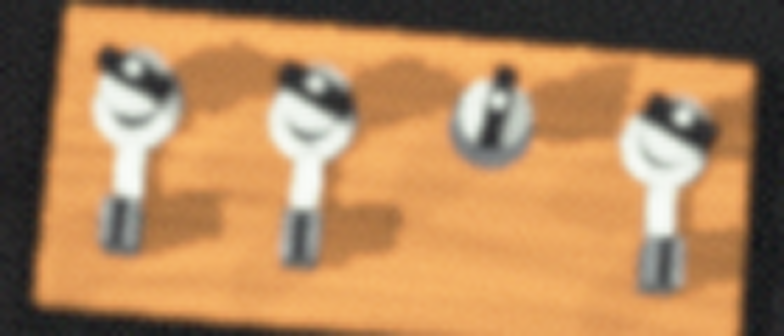

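View pics/k2s.png

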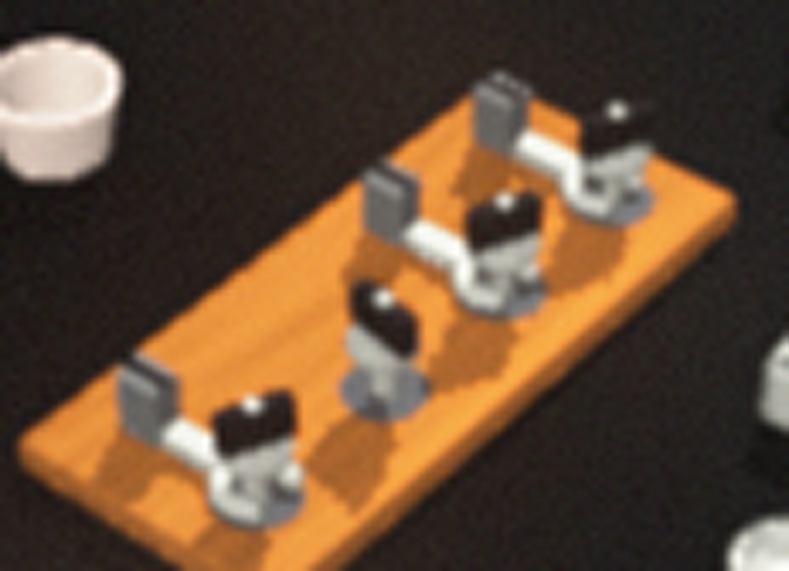

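View pics/k2f.png

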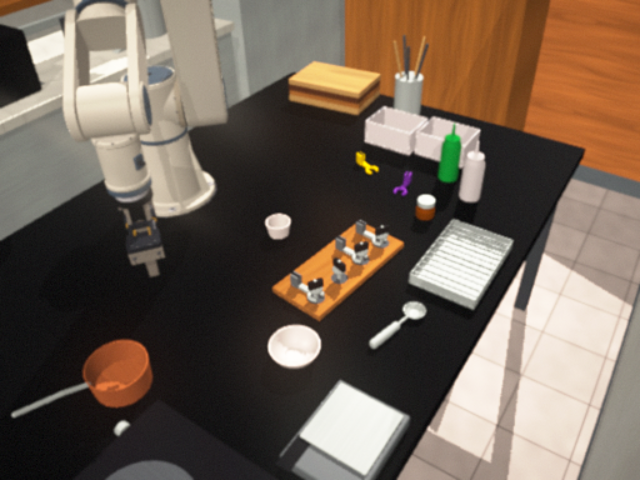

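```bash
python3 -c "
from rig import *
print(close_job())"
```

```text
the job is handed in; nothing more can be done
None
```

I found three steel rests on the counter (the fourth was absent) and clipped them onto posts 1, 2 and 4. I then turned those three knobs clockwise to their end stops. Post 3 is empty, so I left its knob loose, and I handed the job in at about 38.6 s on the robot's clock.

**Rests:** both cameras show all three collars around their posts, lying flat with the grip blocks on the board. This was judged by eye; I did not fit each rest's distance from its post after release. The ramekin, jar and bowl stand where they were, and the purple and yellow look-alikes were not touched.

**Knobs:** at each end stop the wrist torque rose to 0.31–0.41 N m and the gripper had turned past the angle for 2.0 rad. The picture estimates, where the limits are above 1.88 rad for a turned knob and below 0.8 rad for a loose one:

| Knob | Top camera (rad) | Scene camera (rad) |
|---|---|---|
| 1 | about 2.1 | fit failed |
| 2 | about 2.1 | 1.67 |
| 3 (loose) | fit failed; 0.19 before turning | about 0.3 |
| 4 | about 2.0 | 1.75 |

**Disagreement:** the scene camera reads knobs 2 and 4 below the limit. I trusted the top view and the torque at the stops, because the scene camera's fits of these small dark bars looked unreliable.

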